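# Put the jar stand back together and fill it

## Robot

A 6-joint arm with a two-finger parallel gripper is mounted at the origin on a cart in front of the work surface, level with it; the furniture and walls round the work are solid. World frame = base frame: x ahead of the robot, y to its left, z up, the work surface at z = 0. Lengths are in m, angles in rad, forces in N, time in s.
With the tool pointing down it reaches from about 0.425 to 1.125 m from the base axis. Payload 14.9 kg.
Tool frame: the origin (TCP) lies midway between the tips of the shut fingers; the grasp point (between the pads) lies bot.hold_point_z behind it (bot.hold_point_z is the distance from the TCP to the grasp point, in m); z points along the fingers, x is the direction in which the jaws open and shut, and the axes are right-handed (so a half turn about z gives the same grasp; the last joint's range is limited). The gripper opens to 91 mm and grips with 3 to 60 N. Pads are 32 mm wide; open, the fingers measure 118 mm over their backs; the gripper's body (76 mm by 178 mm) begins 60 mm behind the grasp point.
Start: joints at [-1.364, 0.379, 1.734, -0, 1.028, -0.033], TCP at [0.166, -0.68, 0.214] pointing down, gripper open.
Joint ranges: [-2.77, 2.77], [-0.74, 2.19], [0, 2.66], [-1.06, 4.2], [0.31, 2.87], [-3.08, 3.08]. Speed limits (rad/s): [1.89, 1.89, 2.39, 3.14, 3.14, 3.14].

## Interface

Orientations are given as a rotation vector (axis times angle).
In Python, from cell import bot gives the robot as it stands.
- The arm moves only by the tool arm_command, never from a script. Its argument "series" is a list of rows, each a list of 7 numbers: the turn, a rotation vector about the tool's x, y, z normalised to -1 to 1, where 1 is 5 degrees, then the shift along the tool's x, y, z normalised to -1 to 1, where 1 is 30 mm, then the opening, from -1 (shut) to 1 (fully open). A call has 1 to 20 rows; each row shifts and turns the commanded pose from where the row before left it, along the tool's axes as they then stand; what a row does not reach is not made up. A row lasts 1/12 s, in which the tool goes at most 41.7 mm and 7.16 degrees, less where a joint would pass 70% of its speed; a pose out of reach is approached as far as the arm can. A call with a number of a shift or a turn outside -1 to 1 is refused whole. A call with a gripper value outside its range is refused whole. The fingers move at their own pace and stop on an object; "squeeze" is the grip in N (left out, the last holds). Time passes only in rows, so rows that do not move let the fingers close. It gives the time, the measured TCP pose, the force and the opening at its end, in the units of the state.
- bot.get_obs(): the state, without advancing time (a new reading comes with each control period).
- bot.read_camera(name): name is "scene" or "top"; returns the picture (480x640x3 uint8, red, green, blue); there is no depth.
- bot.camera_info(name): a dict with "K" (3x3 intrinsics, pixels), "R" (3x3) and "t" (3): a world point X has camera coordinates R X + t. Camera axes: x right, y down, z forward; pixel columns grow to the right and rows downward; lengths in m; the calibration is good to about 2 mm. A picture is of the moment at which its call begins. camera_info takes no time and is no camera call.
- bot.close_job(): hands the job in, once; it reports no verdict.
The state is a dict: "time": time; "joint_positions": joint angles; "joint_velocities": joint speeds; "tau": joint torques, N m; "position": TCP position; "ee_rot": TCP orientation; "ft_force": force on the tool from outside, world axes, zero at the start; "moment": the same for the moment, N m; "finger_gap": finger opening in m.
Only numpy, scipy, OpenCV 4.12 (cv2) and the standard library are available. Lean on these libraries where they do the work, as an engineer would, in place of code of your own. Each camera call takes 0.05 s, during which the arm holds its last target. There are 200 camera calls.

## Task

Put the jar stand on the cold cooktop back together: with the red T-handled key, turn the brass lock anticlockwise so that its red latch swings clear, set the loose wooden tray fully down over the stand's two pins, then turn the key clockwise to its stop so that the latch lies over the tray's edge, and put the key back upright in its dark wooden block. Stand the lidded jars and the tin that are left out (two to four of them) upright in the tray's pockets, one to a pocket, and leave the salt shaker, pepper mill and all other things where they are.

Things in the scene. Friction and masses are not known exactly. Their poses are not given: they have to be found in the camera images.
- stand: Fixed brown wooden stand on the black cooktop (z = 0; the white drainboard right of it is at z = -0.003). Origin: centre of its underside; x points away from the lock, y along its length. Deck 150 (x) x 262 (y) mm, flat top 45 mm above the origin. Two upright steel pins, 10 mm thick, at x = 0, y = +-120 mm, rise 30 mm above the deck; the upper 8 mm taper to a 3 mm tip. Lock post in front at x = -120 mm, y = 0.
- tray: Loose pale wooden tray, plate 176 (x) x 264 (y) x 8 mm, 0.5 kg; origin: centre of its underside. 13 mm holes at x = 0, y = +-120; either way round fits. Four open pockets, 74 mm square inside, centred at x = +-46, y = +-71, floor 8 mm and wall tops 44 mm above the underside. Handle: black bar along y over the middle, 75 long, 12 wide, 62 to 82 mm up. Fully home: origin 45 mm above the stand's.
- key: Loose key with a red T handle, 80 g, upright in key_block at the start. Origin: centre of the blade's lower end; z up. Blade 16 (x) x 5 (y) mm, 18 mm high; then a flange 34 mm in diameter, 4 mm thick; shaft 12 mm in diameter (22 to 46 mm up); handle bar 64 (x) x 12 (y) mm, 46 to 68 mm above the origin.
- key_block: Fixed dark wooden block, 52 x 52 x 30 mm, origin at the centre of its underside, with a square blind hole 22 x 22 mm, 24 mm deep, from the top. With the key put away, the flange rests on the block's top and the key's origin is 12 mm above the block's origin.
- latch_slot (a point): Centre of the key slot's mouth on top of the brass lock cam (34 mm square, top 68 mm above the stand's origin). Turns with the cam: x along slot and red latch finger, z up. Slot 19 (x) x 8 (y) mm, 22 mm deep; the key fits either way round, its flange resting on the cam. The finger reaches 40 mm from the axis; its underside clears a seated tray's top by 2 mm.
- latch (a joint): Turn of the lock cam, rad, growing clockwise seen from above. 1.3 at the locked stop (finger along the stand's +x, over the edge of tray and deck), 0 at the open stop (finger beside the tray; clear of it below 0.35). Starts at 1.05 to 1.28, in the tray's way. Friction of 0.08 N m holds it where it is left; the key has up to 0.19 rad of play in the slot either way.
- red_jar: Loose glass jar with a red lid, 65 mm in diameter and 97 mm high, 0.36 kg, standing upright; origin at the centre of its underside. To be put away in the tray. Absent in some starts.
- dark_jar: Loose glass jar with a dark lid and pale gold contents, 65 mm in diameter and 86 mm high, 0.33 kg, standing upright; origin at the centre of its underside. To be put away in the tray. Absent in some starts.
- white_jar: Loose squat white jar with a white cap, 60 mm in diameter and 90 mm high, 0.44 kg, standing upright; origin at the centre of its underside. To be put away in the tray. Absent in some starts.
- tin: Loose food tin with a bare metal top and a pale label, 58 mm in diameter and 72 mm high, 0.18 kg, standing upright; origin at the centre of its underside. To be put away in the tray.
- mug: Bystander: cream and pink mug, 90 x 122 x 105 mm; origin under its centre. Leave alone.
- shaker: Bystander: glass salt shaker, 44 mm in diameter, 90 mm high. Leave alone.
- mill: Bystander: wooden pepper mill, 58 mm in diameter, 170 mm high. Leave alone.
- glass: Bystander: clear tumbler, 81 mm in diameter, 92 mm high. Leave alone.
- matches: Bystander: red match box, 65 x 110 x 22 mm. Leave alone.
- pad: Bystander: dark scouring pad, 120 x 82 x 38 mm. Leave alone.
Not all that is in view belongs to the job. Leave any blue, green or orange look-alike of the dark_jar alone.

How it is judged:
By the outcome, as a careful person would: the job done as asked, in the order asked, and still so for the second after the job is handed in, with the robot touching nothing.
Of red_jar, dark_jar, white_jar only 1 to 3 are there at a start; the rules pass over those that are not, and their reading is None.
At some moment in a run one of tin may be knocked a few centimetres aside while the robot is not near it.
It also fails if it takes over 210 s, if anything falls off the work surface, if the arm or the gripper's body presses on something with over 40 N, if the wrist force passes 120 N, or if a joint passes its speed limit or range.

## Working session

There is one attempt and no reset: what is moved stays moved. The work goes in short steps, Python scripts to look and compute and a tool call to move; the robot and the scene stay as the last step left them, time stands still between calls to the robot, and variables do not carry over. Pictures are saved under pics/ and viewed, about 12 in all and at most 16, crops included, and the job is handed in when it is done.

Besides the shell and the picture viewer there is one more tool, called after "Call:" by a JSON object that holds its "op" and its "data". arm_command: Moves the arm, as the interface text tells. Its arguments: {"type":"object","properties":{"series":{"type":"array","items":{"type":"array","items":{"type":"number","minimum":-1,"maximum":1}}},"squeeze":{"type":"number"}},"required":["series"]}

```bash
ls; mkdir -p pics; python3 - <<'E'
from cell import bot
import cv2,numpy as np
print(bot.get_obs(), bot.hold_point_z)
for n in("scene","top"):
    im=bot.read_camera(n); cv2.imwrite(f"pics/{n}0.png",im[:,:,::-1]); c=bot.camera_info(n)
    print(n,c["K"],c["R"],c["t"], -c["R"].T@c["t"])
E
```

```text
pics
{'time': 0.0, 'joint_positions': array([-1.36432569e+00,  3.79401902e-01,  1.73477542e+00, -2.30270456e-06,
        1.02848682e+00, -3.32834862e-02]), 'joint_velocities': array([-0.00015298,  0.00084955, -0.00125934,  0.00089039,  0.00077551,
        0.00022106]), 'tau': array([ 7.95253663e-05, -7.63732338e+01, -4.34364545e+01,  6.50596130e-02,
        4.25042538e-02, -4.99745636e-05]), 'position': array([ 0.16614974, -0.67959382,  0.21329556]), 'ee_rot': array([-2.47062142e+00,  1.93941011e+00,  1.29030331e-03]), 'ft_force': array([ 0.85318989,  0.30529479, -0.39355161]), 'moment': array([ 0.03757877,  0.00612992, -0.0101798 ]), 'finger_gap': 0.09104546584066159} 0.0188
scene [[573.10316361   0.         328.51439932]
 [  0.         573.10316361 235.27945261]
 [  0.           0.           1.        ]] [[ 0.63800926 -0.76976625 -0.02010244]
 [-0.3850288  -0.29629962 -0.87404769]
 [ 0.66685606  0.56539054 -0.48542408]] [-0.36943283  0.26504025  1.56433368] [-0.7054357  -1.09030506  0.98359654]
top [[558.78373433   0.         313.07351448]
 [  0.         558.78373433 245.02954882]
 [  0.           0.           1.        ]] [[-0.00152176 -0.9999954   0.00262239]
 [-0.9984622   0.00137409 -0.05541968]
 [ 0.05541582 -0.0027027  -0.9984597 ]] [-1.99988336e-04  5.76022615e-01  1.69189354e+00] [0.48137883 0.00358118 1.72121104]
```

View pics/scene0.png

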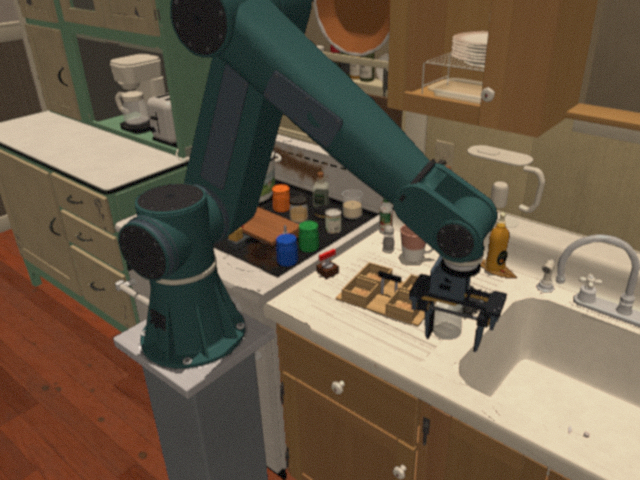

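View pics/top0.png

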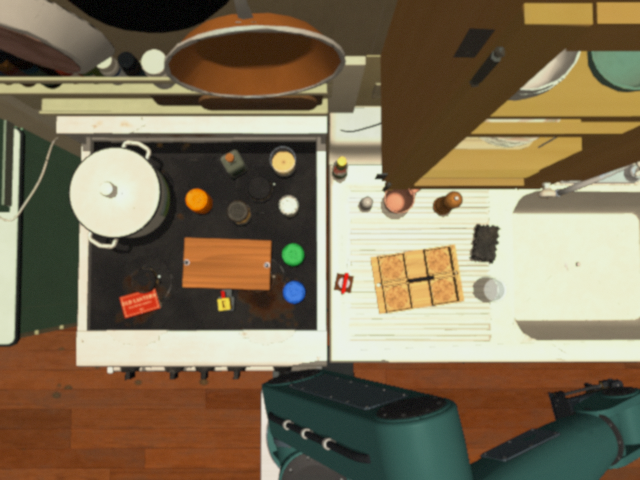

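```bash
python3 - <<'E'
import cv2
a=cv2.imread("pics/top0.png")[135:335,80:340]; b=cv2.imread("pics/top0.png")[150:330,325:525]
cv2.imwrite("pics/a.png",cv2.resize(a,None,fx=3,fy=3,interpolation=cv2.INTER_CUBIC))
cv2.imwrite("pics/b.png",cv2.resize(b,None,fx=3,fy=3,interpolation=cv2.INTER_CUBIC))
c=cv2.imread("pics/scene0.png")[150:330,215:440]
cv2.imwrite("pics/c.png",cv2.resize(c,None,fx=3.3,fy=3.3,interpolation=cv2.INTER_CUBIC))
E
```

```text
(no output)
```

View pics/a.png

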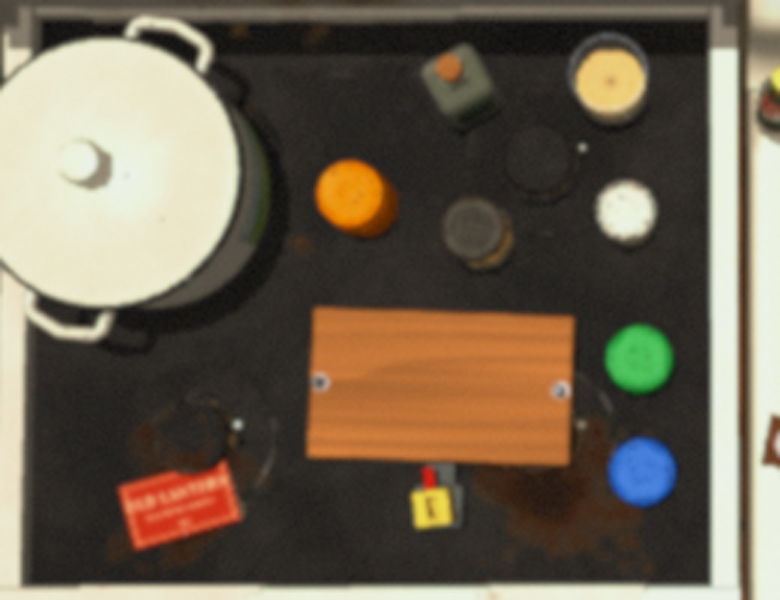

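View pics/b.png

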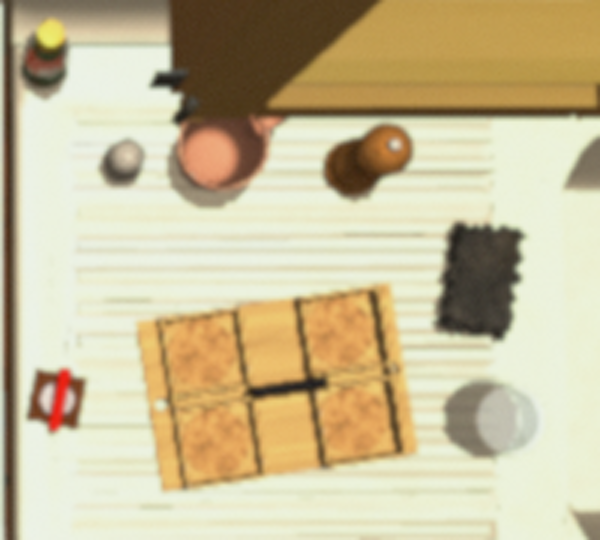

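View pics/c.png

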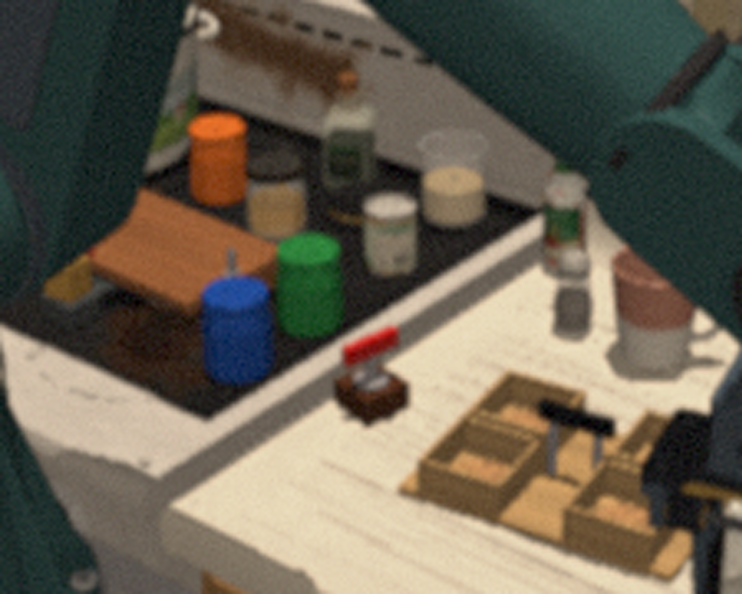

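```bash
cat > h.py <<'E'
import cv2,numpy as np
from cell import bot
from scipy.spatial.transform import Rotation as Rot
C={n:bot.camera_info(n) for n in("scene","top")}
def ray(n,uv):
    c=C[n]; d=c["R"].T@np.linalg.inv(c["K"])@[uv[0],uv[1],1]; return -c["R"].T@c["t"],d
def onz(n,uv,z):
    o,d=ray(n,uv); return (o+d*(z-o[2])/d[2])[:2]
def proj(n,X):
    c=C[n]; p=c["K"]@(c["R"]@np.asarray(X)+c["t"]); return p[:2]/p[2]
def shot(n,f=None):
    im=np.ascontiguousarray(bot.read_camera(n)[:,:,::-1])
    if f: cv2.imwrite(f,im)
    return im
def hsv(im,lo,hi,box):
    m=cv2.inRange(cv2.cvtColor(im,cv2.COLOR_BGR2HSV),np.array(lo),np.array(hi)); k=np.zeros_like(m); x0,y0,x1,y1=box; k[y0:y1,x0:x1]=m[y0:y1,x0:x1]
    c=max(cv2.findContours(k,cv2.RETR_EXTERNAL,cv2.CHAIN_APPROX_NONE)[0],key=cv2.contourArea)
    return c
def rect(c): # minAreaRect
    (x,y),(w,h),a=cv2.minAreaRect(c); return np.array([x,y]),w+1,h+1,cv2.boxPoints(((x,y),(w+1,h+1),a))
def wrect(c,n,z):
    """rectangle fitted to contour after casting onto plane z; returns centre(m), sizes(m), long-side angle(deg)"""
    P=np.array([onz(n,p,z) for p in c[:,0]]); (cx,cy),(w,h),a=cv2.minAreaRect((P*1000).astype(np.float32))
    if w<h: w,h,a=h,w,a+90
    return np.array([cx,cy])/1000,w+3,h+3,(a+90)%180-90
E
python3 - <<'E'
from h import *
im=cv2.imread("pics/top0.png"); H=cv2.cvtColor(im,cv2.COLOR_BGR2HSV)
c=hsv(im,(3,100,90),(18,255,255),(175,230,280,295)); print("stand",wrect(c,"top",.045))
for u in((187,262),(266.5,264.5)):
    r=im[int(u[1])-5:int(u[1])+6,int(u[0])-5:int(u[0])+6].astype(int); w=r[:,:,0]
    w=np.clip(w-w.min()-.35*(w.max()-w.min()),0,None); yy,xx=np.mgrid[-5:6,-5:6]; p=(int(u[0])+(w*xx).sum()/w.sum(),int(u[1])+(w*yy).sum()/w.sum()); print("pin",p,onz("top",p,.071))
c=hsv(im,(20,120,120),(35,255,255),(210,285,245,320)); print("cam",wrect(c,"top",.068))
c=hsv(im,(0,150,120),(6,255,255),(210,285,245,305)); print("finger",wrect(c,"top",.06))
c=hsv(im,(0,150,120),(6,255,255),(330,265,360,300)); print("key",wrect(c,"top",.077), rect(c)[0])
c=hsv(im,(0,60,20),(20,255,150),(330,265,360,305)); print("block",wrect(c,"top",.027))
c=hsv(im,(10,60,90),(25,255,255),(360,235,475,320)); print("tray",wrect(c,"top",.005))
c=hsv(im,(0,0,0),(179,255,60),(405,268,440,288)); print("handle",wrect(c,"top",.079))
c=hsv(im,(0,0,120),(179,90,255),(270,190,305,220)); print("tin top",wrect(c,"top",.072), rect(c)[:3])
c=hsv(im,(0,0,60),(179,120,255),(222,195,255,228)); print("dark top",wrect(c,"top",.086), rect(c)[:3])
for nm,px,hh in(("tin",(288.7,205.3),.072),("tinaswhite",(288.7,205.3),.09),("dark",(237.5,211),.086)):
    p=onz("top",px,hh); print(nm,p,"scene top",proj("scene",[*p,hh]),"bot",proj("scene",[*p,0]))
for n,X in(("home",[.166,-.68,.195]),): print(proj("top",X))
E
```

```text
stand (array([0.51207684, 0.25911414]), 266.8961486816406, 170.8980712890625, 87.9434585571289)
pin (np.float64(186.77547214593292), np.float64(261.6500525548435)) [0.52435559 0.3719146 ]
pin (np.float64(266.5647117050235), np.float64(264.2724820588963)) [0.51627397 0.13647139]
cam (array([0.40097507, 0.26314404]), 41.26675033569336, 41.15043258666992, -89.54148694872856)
finger (array([0.43015802, 0.26610104]), 17.871270179748535, 14.839537620544434, 0.43578481674194336)
key (array([ 0.46183017, -0.09366164]), 59.92328643798828, 17.290226936340332, -13.268424987792969) [344.73031616 282.66848755]
block (array([ 0.46409299, -0.07773511]), 50.57774353027344, 23.172746658325195, -13.265487670898438)
tray (array([ 0.47312677, -0.31951855]), 272.1031188964844, 185.1863555908203, -81.87037754058838)
handle (array([ 0.47207703, -0.31637311]), 71.00119018554688, 11.584348678588867, -78.25002098083496)
tin top (array([0.69349915, 0.0718581 ]), 59.72642517089844, 59.3747444152832, 0.10639281570911407) (array([288.5, 204.5]), 20.0, 20.0)
dark top (array([0.66997998, 0.21709227]), 74.94841766357422, 64.4703598022461, 51.3184928894043) (array([238.87806702, 211.90245056]), 25.363107681274414, 21.927284240722656)
tin [0.69108468 0.07126232] scene top [332.79966851 211.26232115] bot [333.12875597 229.13014743]
tinaswhite [0.68879589 0.07052363] scene top [332.46666867 206.98347845] bot [332.88546563 229.42989132]
dark [0.67263429 0.22117269] scene top [297.82056192 198.46718902] bot [298.88333887 219.33587908]
[565.0270226 392.6832203]
```

```bash
python3 - <<'E'
import cv2,numpy as np
im=cv2.imread("pics/top0.png")
def cr(x,y,w,h,s=10): return cv2.resize(im[y:y+h,x:x+w],None,fx=s,fy=s,interpolation=cv2.INTER_NEAREST)
A=np.hstack([cr(208,286,36,36,8),cr(326,266,36,36,8)]) # lock,key
B=np.hstack([cr(179,255,18,18,8),cr(258,255,18,18,8),cr(370,276,18,18,8),cr(446,264,18,18,8)])
s=cv2.imread("pics/scene0.png")
C=cv2.resize(s[190:250,230:350],None,fx=4.8,fy=4.8,interpolation=cv2.INTER_CUBIC)[:288]
cv2.imwrite("pics/d.png",np.vstack([A,B]))
from h import *
p=hsv(im,(20,80,80),(35,255,255),(205,285,245,325)); print(rect(p))
E
```

```text
(array([223.69232178, 304.03845215]), 14.643820762634277, 15.512063026428223, array([[215.08801, 297.73508],
       [230.48029, 295.81107],
       [232.29663, 310.34183],
       [216.90436, 312.26584]], dtype=float32))
```

View pics/d.png

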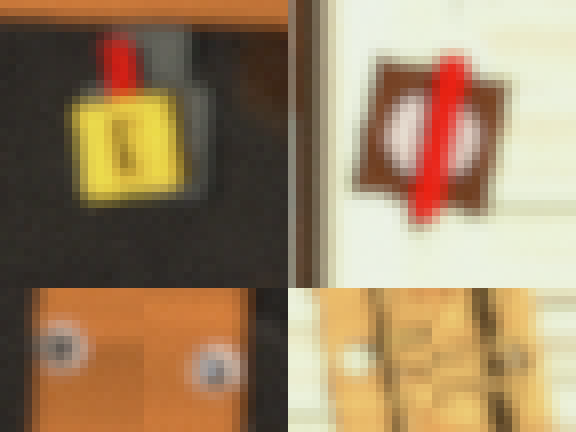

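```bash
cat >> h.py <<'E'
def pose():
    o=bot.get_obs(); R=Rot.from_rotvec(o["ee_rot"]); return o,R
def plan(x,y,z,yaw):
    """prints turn (units of 5 deg, tool z, do first) and then shift (units of 30 mm, tool axes after the turn)"""
    o,R=pose(); p=o["position"]; yw=np.degrees(np.arctan2(*R.as_matrix()[:2,0][::-1]))
    a=np.radians(yaw); T=np.array([[np.cos(a),np.sin(a),0],[np.sin(a),-np.cos(a),0],[0,0,-1]]).T
    T=np.column_stack([[np.cos(a),np.sin(a),0],[np.sin(a),-np.cos(a),0],[0,0,-1]])
    rv=(R.inv()*Rot.from_matrix(T)).as_rotvec(degrees=True)/5
    s=T.T@(np.array([x,y,z])-p)/.03
    print("at",p.round(4),"yaw %.1f"%yw,"f",o["ft_force"].round(1),"gap %.4f t %.1f"%(o["finger_gap"],o["time"]),"j",o["joint_positions"].round(2))
    print("  turn",rv.round(2),"shift",s.round(2))
E
python3 - <<'E'
from h import *
print("slot",onz("top",(223.0,303.9),.068),"key",onz("top",(344.6,283),.077),"block",onz("top",(343.5,282.4),.027),"flange",onz("top",(343.5,282.6),.031))
print("pins",onz("top",(186.5,261.6),.045),onz("top",(266.5,264.5),.045))
print("trayholes",onz("top",(370+356/8-288/8-.5,276+(359-288)/8-.5),.005),onz("top",(446+(513-432)/8-.5,264+(361-288)/8-.5),.005))
k=onz("top",(344.6,283),.077)
plan(k[0],k[1],.15,-101)
E
```

```text
slot [0.39987761 0.26460926] key [ 0.46084009 -0.09327356] block [ 0.46203214 -0.09289838] flange [ 0.4614754  -0.09266786]
pins [0.52518394 0.37854483] [0.51614221 0.138757  ]
trayholes [ 0.45557655 -0.19988255] [ 0.49118815 -0.4385286 ]
at [ 0.1662 -0.6796  0.2134] yaw -76.3 f [ 0.3 -0.5 -0.4] gap 0.0908 t 0.1 j [-1.36  0.38  1.73  0.    1.03 -0.03]
  turn [0.   0.01 4.95] shift [-21.06  -5.91   2.11]
```

Call:
{"op": "arm_command", "data": {"series": [[0, 0, 1, 0, 0, 0, 1], [0, 0, 1, 0, 0, 0, 1], [0, 0, 1, 0, 0, 0, 1], [0, 0, 1, 0, 0, 0, 1], [0, 0, 0.95, 0, 0, 0, 1], [0, 0, 0, -0.96, -0.27, 0, 1], [0, 0, 0, -0.96, -0.27, 0, 1], [0, 0, 0, -0.96, -0.27, 0, 1], [0, 0, 0, -0.96, -0.27, 0, 1], [0, 0, 0, -0.96, -0.27, 0, 1], [0, 0, 0, -0.96, -0.27, 0, 1], [0, 0, 0, -0.96, -0.27, 0, 1], [0, 0, 0, -0.96, -0.27, 0, 1], [0, 0, 0, -0.96, -0.27, 0, 1], [0, 0, 0, -0.96, -0.27, 0, 1], [0, 0, 0, -0.96, -0.27, 0, 1], [0, 0, 0, -0.96, -0.27, 0, 1], [0, 0, 0, -0.96, -0.27, 0, 1], [0, 0, 0, -0.96, -0.27, 0, 1], [0, 0, 0, -0.96, -0.27, 0, 1]]}}

```text
time: 1.77
position: [0.3683, -0.2777, 0.2138]
ee_rot: [1.998, -2.425, -0.0]
ft_force: [-0.2, -0.5, 0.3]
finger_gap: 0.0912
```

```bash
python3 -c "
from h import *
plan(.461,-.093,.15,-101)"
```

```text
at [ 0.3683 -0.2777  0.2138] yaw -101.0 f [-0.2 -0.5  0.3] gap 0.0912 t 1.8 j [-0.7  -0.01  2.2   0.    0.95  1.07]
  turn [ 0.  0. -0.] shift [-6.63 -1.86  2.13]
```

Call:
{"op": "arm_command", "data": {"series": [[0, 0, 0, -0.83, -0.23, 0.1, 1], [0, 0, 0, -0.83, -0.23, 0.1, 1], [0, 0, 0, -0.83, -0.23, 0.3, 1], [0, 0, 0, -0.83, -0.23, 0.3, 1], [0, 0, 0, -0.83, -0.23, 0.3, 1], [0, 0, 0, -0.83, -0.23, 0.3, 1], [0, 0, 0, -0.83, -0.23, 0.3, 1], [0, 0, 0, -0.83, -0.23, 0.3, 1], [0, 0, 0, 0, 0, 0, 1], [0, 0, 0, 0, 0, 0, 1]]}}

```text
time: 2.6
position: [0.4601, -0.0933, 0.1534]
ee_rot: [2.0, -2.421, -0.002]
ft_force: [-0.8, -0.2, 0.1]
finger_gap: 0.0909
```

```bash
python3 -c "
from h import *
plan(.461,-.093,.047,-101)"
```

```text
at [ 0.4601 -0.0933  0.1534] yaw -100.9 f [-0.8 -0.2  0.1] gap 0.0909 t 2.6 j [-0.25  0.1   2.22 -0.    0.82  1.51]
  turn [0.02 0.   0.02] shift [-0.01 -0.03  3.55]
```

Call:
{"op": "arm_command", "data": {"series": [[0, 0, 0, 0, -0.03, 0.8, 1], [0, 0, 0, 0, 0, 0.8, 1], [0, 0, 0, 0, 0, 0.8, 1], [0, 0, 0, 0, 0, 0.7, 1], [0, 0, 0, 0, 0, 0.45, 1], [0, 0, 0, 0, 0, 0, 1], [0, 0, 0, 0, 0, 0, -1], [0, 0, 0, 0, 0, 0, -1], [0, 0, 0, 0, 0, 0, -1], [0, 0, 0, 0, 0, 0, -1], [0, 0, 0, 0, 0, 0, -1], [0, 0, 0, 0, 0, 0, -1], [0, 0, 0, 0, 0, 0, -1], [0, 0, 0, 0, 0, 0, -1], [0, 0, 0, 0, 0, 0, -1], [0, 0, 0, 0, 0, 0, -1]], "squeeze": 30}}

```text
time: 3.93
position: [0.4611, -0.0943, 0.0474]
ee_rot: [1.998, -2.424, -0.0]
ft_force: [-0.1, -0.3, -0.4]
finger_gap: 0.0274
```

```bash
python3 -c "
from h import *
shot('scene','pics/s1.png')
plan(.461,-.093,.15,-83)"
```

```text
at [ 0.4611 -0.0943  0.0474] yaw -101.0 f [ 0.5 -0.  -0.9] gap 0.0238 t 4.0 j [-0.25  0.31  2.24  0.    0.59  1.51]
  turn [ 0.   0.  -3.6] shift [-0.04 -0.   -3.42]
```

Call:
{"op": "arm_command", "data": {"series": [[0, 0, 0, 0, 0, 0, -1], [0, 0, 0, 0, 0, 0, -1], [0, 0, 0, 0, 0, 0, -1], [0, 0, 0, 0, 0, 0, -1], [0, 0, 0, 0, 0, 0, -1], [0, 0, 0, 0, 0, 0, -1]]}}

```text
time: 4.48
position: [0.4611, -0.0943, 0.0474]
ee_rot: [1.998, -2.424, -0.0]
ft_force: [0.1, 0.3, -0.3]
finger_gap: 0.0119
```

```bash
python3 -c "
from h import *
plan(.461,-.093,.15,-83)"
```

```text
at [ 0.4611 -0.0943  0.0474] yaw -101.0 f [ 0.1  0.3 -0.3] gap 0.0119 t 4.5 j [-0.25  0.31  2.24  0.    0.59  1.51]
  turn [ 0.   0.  -3.6] shift [-0.04 -0.   -3.42]
```

Call:
{"op": "arm_command", "data": {"series": [[0, 0, 0, 0, 0, -0.5, -1], [0, 0, 0, 0, 0, -0.8, -1], [0, 0, 0, 0, 0, -0.8, -1], [0, 0, 0, 0, 0, -0.8, -1], [0, 0, -0.9, 0, 0, -0.8, -1], [0, 0, -0.9, 0, 0, -0.7, -1], [0, 0, -0.9, 0, 0, 0, -1], [0, 0, -0.9, 0, 0, 0, -1], [0, 0, 0, -0.8, 0, 0, -1], [0, 0, 0, -0.8, 0, 0, -1], [0, 0, 0, -0.8, 0, 0, -1], [0, 0, 0, -0.8, 0, 0, -1], [0, 0, 0, -0.8, 0, 0, -1], [0, 0, 0, -0.8, 0, 0, -1], [0, 0, 0, -0.8, 0, 0, -1], [0, 0, 0, -0.8, 0, 0, -1], [0, 0, 0, -0.8, 0, 0, -1], [0, 0, 0, -0.8, 0, 0, -1], [0, 0, 0, -0.8, 0, 0, -1], [0, 0, 0, 0, 0, 0, -1]]}}

```text
time: 6.15
position: [0.4287, 0.1704, 0.1795]
ee_rot: [-2.354, 2.079, 0.0]
ft_force: [0.5, -1.0, -1.3]
finger_gap: 0.0116
```

```bash
python3 -c "
from h import *
plan(.4003,.2635,.125,-83)"
```

```text
at [0.4287 0.1704 0.1795] yaw -82.9 f [ 0.5 -1.  -1.3] gap 0.0116 t 6.2 j [0.33 0.04 2.22 0.   0.87 1.77]
  turn [-0.    0.01  0.02] shift [-3.2   0.56  1.82]
```

Call:
{"op": "arm_command", "data": {"series": [[0, 0, 0, -0.64, 0.11, 0, -1], [0, 0, 0, -0.64, 0.11, 0, -1], [0, 0, 0, -0.64, 0.11, 0, -1], [0, 0, 0, -0.64, 0.11, 0.2, -1], [0, 0, 0, -0.64, 0.12, 0.5, -1], [0, 0, 0, 0, 0, 0.6, -1], [0, 0, 0, 0, 0, 0.5, -1], [0, 0, 0, 0, 0, 0, -1], [0, 0, 0, 0, 0, 0, -1]]}}

```text
time: 6.9
position: [0.4003, 0.2605, 0.1251]
ee_rot: [2.351, -2.081, -0.001]
ft_force: [-0.1, 0.4, -0.9]
finger_gap: 0.012
```

```bash
python3 -c "
from h import *
plan(.4003,.2635,.1085,-83)
s=shot('scene','pics/s2.png'); t=shot('top')
p=proj('scene',[.4,.264,.09]).astype(int); q=proj('top',[.4,.264,.09]).astype(int); print(p,q)
f=lambda im,p,w,h:cv2.resize(im[p[1]-h:p[1]+h,p[0]-w:p[0]+w],None,fx=6,fy=6,interpolation=cv2.INTER_CUBIC)
cv2.imwrite('pics/e.png',np.hstack([f(s,p,32,40),f(t,q,32,40)]))
"
```

```text
at [0.4003 0.2605 0.1251] yaw -83.0 f [-0.1  0.4 -0.9] gap 0.0120 t 6.9 j [ 0.53  0.17  2.22 -0.    0.76  1.98]
  turn [ 0.02 -0.01 -0.  ] shift [-0.1  -0.01  0.55]
[234 221] [222 304]
```

View pics/e.png

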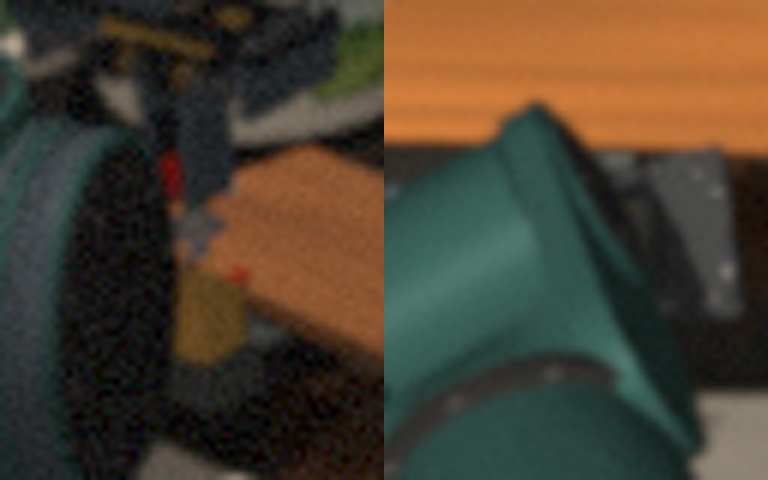

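Call:
{"op": "arm_command", "data": {"series": [[0, 0, 0, -0.09, 0, 0.2, -1], [0, 0, 0, 0, 0, 0.2, -1], [0, 0, 0, 0, 0, 0.15, -1], [0, 0, 0, 0, 0, 0.05, -1], [0, 0, 0, 0, 0, 0.05, -1], [0, 0, 0, 0, 0, 0, -1]]}}

```text
time: 7.5
position: [0.4002, 0.2635, 0.1056]
ee_rot: [2.352, -2.082, -0.0]
ft_force: [-0.1, 0.4, -1.7]
finger_gap: 0.0117
```

```bash
python3 -c "
from h import *
plan(.4003,.2632,.0884,-83)"
```

```text
at [0.4002 0.2635 0.1056] yaw -83.0 f [-0.1  0.4 -1.7] gap 0.0117 t 7.5 j [ 0.53  0.21  2.22 -0.    0.72  1.98]
  turn [ 0.01 -0.   -0.  ] shift [ 0.01 -0.    0.57]
```

Call:
{"op": "arm_command", "data": {"series": [[0, 0, 0, 0, 0, 0.05, -1], [0, 0, 0, 0, 0, 0.05, -1], [0, 0, 0, 0, 0, 0, -1]]}}

```text
time: 7.75
position: [0.4003, 0.2636, 0.1028]
ee_rot: [2.353, -2.082, -0.0]
ft_force: [-0.4, 0.7, -1.0]
finger_gap: 0.0118
```

Call:
{"op": "arm_command", "data": {"series": [[0, 0, 0, 0, 0, 0.1, -1], [0, 0, 0, 0, 0, 0.1, -1], [0, 0, 0, 0, 0, 0.1, -1], [0, 0, 0, 0, 0, 0.1, -1], [0, 0, 0, 0, 0, 0.05, -1], [0, 0, 0, 0, 0, 0, -1]]}}

```text
time: 8.25
position: [0.4001, 0.2635, 0.089]
ee_rot: [2.352, -2.081, -0.0]
ft_force: [-0.2, -0.1, -1.5]
finger_gap: 0.0118
```

Call:
{"op": "arm_command", "data": {"series": [[0, 0, -1, 0, 0, 0, -1], [0, 0, -1, 0, 0, 0, -1], [0, 0, -1, 0, 0, 0, -1], [0, 0, -1, 0, 0, 0, -1], [0, 0, -1, 0, 0, 0, -1], [0, 0, -1, 0, 0, 0, -1], [0, 0, -1, 0, 0, 0, -1], [0, 0, -1, 0, 0, 0, -1], [0, 0, -1, 0, 0, 0, -1], [0, 0, -1, 0, 0, 0, -1], [0, 0, -1, 0, 0, 0, -1], [0, 0, -1, 0, 0, 0, -1], [0, 0, -1, 0, 0, 0, -1], [0, 0, 0, 0, 0, 0, -1]]}}

```text
time: 9.42
position: [0.3995, 0.2644, 0.0895]
ee_rot: [-3.103, 0.485, 0.003]
ft_force: [-9.4, 11.4, 1.3]
finger_gap: 0.012
```

```bash
python3 -c "
from h import *
plan(.4003,.2632,.0884,-8)
print(bot.get_obs()['moment'])"
```

```text
at [0.3995 0.2644 0.0895] yaw -17.8 f [-9.4 11.4  1.3] gap 0.0120 t 9.4 j [0.53 0.24 2.22 0.   0.68 0.84]
  turn [-0.01  0.02 -1.95] shift [0.03 0.04 0.04]
[ 2.52093801  1.92234167 -0.08139057]
```

Call:
{"op": "arm_command", "data": {"series": [[0, 0, 0, -0.035, -0.023, 0, -1], [0, 0, -0.8, 0, 0, 0, -1], [0, 0, -0.8, 0, 0, 0, -1], [0, 0, 0, 0, 0, 0, -1]]}}

```text
time: 9.75
position: [0.3989, 0.265, 0.0894]
ee_rot: [-3.13, 0.268, 0.002]
ft_force: [-6.1, 6.4, 1.5]
finger_gap: 0.0118
```

```bash
python3 -c "
from h import *
plan(.4003,.2632,.0884,-8)
print(bot.get_obs()['moment'])
s=shot('scene','pics/s3.png'); t=shot('top','pics/t3.png')
p=proj('scene',[.4,.264,.07]).astype(int)
f=lambda im,p,w,h:cv2.resize(im[p[1]-h:p[1]+h,p[0]-w:p[0]+w],None,fx=6,fy=6,interpolation=cv2.INTER_CUBIC)
cv2.imwrite('pics/f.png',np.hstack([f(s,p,32,40),f(t,(222,304),32,40)]))"
```

```text
at [0.3989 0.265  0.0894] yaw -9.8 f [-6.1  6.4  1.5] gap 0.0118 t 9.8 j [0.54 0.24 2.22 0.   0.68 0.71]
  turn [-0.    0.02 -0.36] shift [0.05 0.05 0.03]
[ 1.41302301  1.24915388 -0.1112121 ]
```

View pics/f.png

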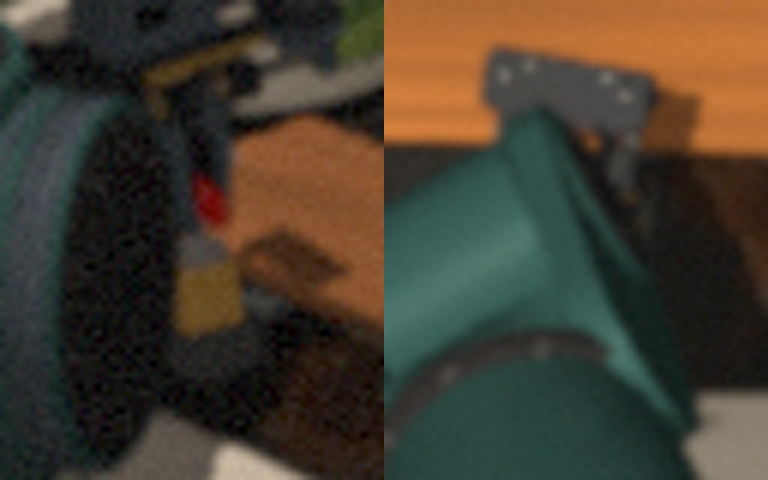

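Call:
{"op": "arm_command", "data": {"series": [[0, 0, 0, 0, 0, 0, 0], [0, 0, 0, 0, 0, 0, 0], [0, 0, 0, 0, 0, 0, 0], [0, 0, 0, 0, 0, 0, 0], [0, 0, 0, 0, 0, 0, 0], [0, 0, 0, 0, 0, -0.5, 0], [0, 0, 0, 0, 0, -0.9, 0.5], [0, 0, 0, 0, 0, -0.9, 1], [0, 0, 0, 0, 0, -0.9, 1], [0, 0, 0, 0, 0, -0.9, 1], [0, 0, -0.92, 0, 0, 0, 1], [0, 0, -0.92, 0, 0, 0, 1], [0, 0, -0.92, 0, 0, 0, 1], [0, 0, -0.92, 0, 0, 0, 1], [0, 0, 0, 0, 0, 0, 1]]}}

```text
time: 11.1
position: [0.3996, 0.2645, 0.2125]
ee_rot: [-3.133, -0.236, -0.0]
ft_force: [-0.2, -0.2, 0.4]
finger_gap: 0.0911
```

```bash
python3 -c "
from h import *
plan(.4734,-.32,.15,8.5)
s=shot('scene','pics/s4.png'); t=shot('top','pics/t4.png')
"
```

```text
at [0.3996 0.2645 0.2125] yaw 8.6 f [-0.2 -0.2  0.4] gap 0.0911 t 11.1 j [ 0.54  0.02  2.17 -0.    0.94  0.39]
  turn [-0.   -0.    0.02] shift [-0.45 19.63  2.08]
```

Call:
{"op": "arm_command", "data": {"series": [[0, 0, 0, 0.5, 0.5, 0, 1], [0, 0, 0, 0.3, 0.9, 0, 1], [0, 0, 0, 0, 0.95, 0, 1], [0, 0, 0, 0, 0.95, 0, 1], [0, 0, 0, 0, 0.95, 0, 1], [0, 0, 0, 0, 0.95, 0, 1], [0, 0, 0, 0, 0.95, 0, 1], [0, 0, 0, 0, 0.95, 0, 1], [0, 0, 0, 0, 0.95, 0, 1], [0, 0, 0, 0, 0.95, 0, 1], [0, 0, 0, 0, 0.95, 0, 1], [0, 0, 0, 0, 0.95, 0, 1], [0, 0, 0, 0, 0.95, 0, 1], [0, 0, 0, 0, 0.95, 0, 1], [0, 0, 0, 0, 0.95, 0, 1], [0, 0, 0, 0, 0.95, 0, 1], [0, 0, 0, -0.2, 0.95, 0, 1], [0, 0, 0, -0.5, 0.95, 0, 1], [0, 0, 0, -0.5, 0.9, 0, 1], [0, 0, 0, 0, 0, 0, 1]]}}

```text
time: 12.87
position: [0.4631, -0.2601, 0.2124]
ee_rot: [3.133, 0.221, -0.0]
ft_force: [-0.1, 1.5, 1.1]
finger_gap: 0.091
```

```bash
python3 -c "
from h import *
plan(.4734,-.32,.0515,8.5)
s=shot('scene','pics/s5.png'); t=shot('top','pics/t5.png')
f=lambda im,p,w,h:cv2.resize(im[p[1]-h:p[1]+h,p[0]-w:p[0]+w],None,fx=6,fy=6,interpolation=cv2.INTER_CUBIC)
cv2.imwrite('pics/g.png',np.hstack([f(s,(234,224),32,40),f(t,(222,304),32,40)]))"
```

```text
at [ 0.4631 -0.2601  0.2124] yaw 8.1 f [-0.1  1.5  1.1] gap 0.0910 t 12.9 j [-0.56  0.11  2.08 -0.    0.95 -0.7 ]
  turn [ 0.01  0.   -0.08] shift [0.04 2.03 5.36]
```

View pics/g.png

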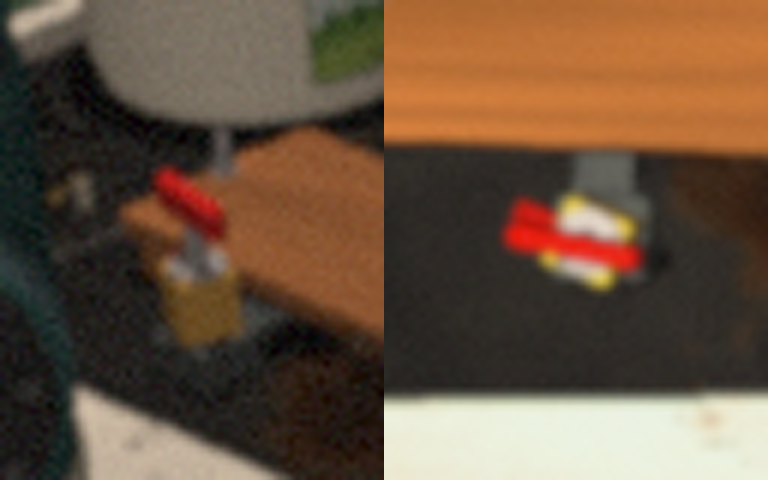

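Call:
{"op": "arm_command", "data": {"series": [[0, 0, 0, 0.02, 0.7, 0.3, 1], [0, 0, -0.08, 0.02, 0.7, 0.6, 1], [0, 0, 0, 0, 0.63, 0.8, 1], [0, 0, 0, 0, 0, 0.8, 1], [0, 0, 0, 0, 0, 0.8, 1], [0, 0, 0, 0, 0, 0.8, 1], [0, 0, 0, 0, 0, 0.8, 1], [0, 0, 0, 0, 0, 0.46, 1], [0, 0, 0, 0, 0, 0, -1], [0, 0, 0, 0, 0, 0, -1], [0, 0, 0, 0, 0, 0, -1], [0, 0, 0, 0, 0, 0, -1], [0, 0, 0, 0, 0, 0, -1], [0, 0, 0, 0, 0, 0, -1], [0, 0, 0, 0, 0, 0, -1], [0, 0, 0, 0, 0, 0, -1], [0, 0, 0, 0, 0, 0, -1], [0, 0, 0, 0, 0, 0, -1], [0, 0, 0, 0, 0, 0, -1], [0, 0, 0, 0, 0, 0, -1]], "squeeze": 45}}

```text
time: 14.63
position: [0.4741, -0.3165, 0.0515]
ee_rot: [-3.132, -0.241, 0.001]
ft_force: [-3.5, -0.8, 2.5]
finger_gap: 0.0144
```

Call:
{"op": "arm_command", "data": {"series": [[0, 0, 0, 0, 0, 0, -1], [0, 0, 0, 0, 0, 0, -1], [0, 0, 0, 0, 0, 0, -1], [0, 0, 0, 0, 0, 0, -1], [0, 0, 0, 0, 0, 0, -1]]}}

```text
time: 15.05
position: [0.4743, -0.3165, 0.0516]
ee_rot: [-3.132, -0.241, 0.0]
ft_force: [-3.9, -0.2, 1.3]
finger_gap: 0.012
```

```bash
python3 -c "
from h import *
plan(.4734,-.32,.22,8.5)"
```

```text
at [ 0.4743 -0.3165  0.0516] yaw 8.8 f [-3.9 -0.2  1.3] gap 0.0120 t 15.1 j [-0.63  0.43  2.05  0.    0.67 -0.78]
  turn [-0.    0.    0.06] shift [-0.05  0.11 -5.61]
```

Call:
{"op": "arm_command", "data": {"series": [[0, 0, 0, 0, 0, -0.2, -1], [0, 0, 0, 0, 0, -0.5, -1], [0, 0, 0, 0, 0, -0.8, -1], [0, 0, 0, 0, 0, -0.8, -1], [0, 0, 0, 0, 0, -0.8, -1], [0, 0, 0, 0, 0, -0.8, -1], [0, 0, 0, 0, 0, -0.8, -1], [0, 0, 0, 0, 0, -0.6, -1], [0, 0, 0, 0, 0, -0.3, -1], [0, 0, 0.5, 0, 0, 0, -1], [0, 0, 0.6, 0, 0, 0, -1], [0, 0, 0.6, 0, 0, 0, -1], [0, 0, 0.5, 0, 0, 0, -1], [0, 0, 0, 0, -0.3, 0, -1], [0, 0, 0, 0, -0.6, 0, -1], [0, 0, 0, 0.1, -0.75, 0, -1], [0, 0, 0, 0.1, -0.75, 0, -1], [0, 0, 0, 0.1, -0.75, 0, -1], [0, 0, 0, 0.1, -0.75, 0, -1], [0, 0, 0, 0.1, -0.75, 0, -1]]}}

```text
time: 16.72
position: [0.4945, -0.176, 0.2192]
ee_rot: [-3.141, 0.058, 0.001]
ft_force: [-0.2, -0.6, -6.0]
finger_gap: 0.0117
```

```bash
python3 -c "
from h import *
plan(.5208,.2617,.22,-2.2)"
```

```text
at [ 0.4945 -0.176   0.2192] yaw -2.1 f [-0.2 -0.6 -6. ] gap 0.0117 t 16.7 j [-0.39  0.09  2.08  0.    0.96 -0.35]
  turn [-0.    0.01  0.02] shift [  0.32 -14.61  -0.03]
```

Call:
{"op": "arm_command", "data": {"series": [[0, 0, 0, 0.02, -0.75, 0, -1], [0, 0, 0, 0.02, -0.75, 0, -1], [0, 0, 0, 0.02, -0.8, 0, -1], [0, 0, 0, 0.02, -0.8, 0, -1], [0, 0, 0, 0.02, -0.8, 0, -1], [0, 0, 0, 0.02, -0.8, 0, -1], [0, 0, 0, 0.02, -0.8, 0, -1], [0, 0, 0, 0.02, -0.8, 0, -1], [0, 0, 0, 0.02, -0.8, 0, -1], [0, 0, 0, 0.02, -0.8, 0, -1], [0, 0, 0, 0.02, -0.8, 0, -1], [0, 0, 0, 0.02, -0.8, 0, -1], [0, 0, 0, 0.02, -0.8, 0, -1], [0, 0, 0, 0.02, -0.8, 0, -1], [0, 0, 0, 0.02, -0.8, 0, -1], [0, 0, 0, 0.02, -0.8, 0, -1], [0, 0, 0, 0.02, -0.8, 0, -1], [0, 0, 0, 0.02, -0.6, 0, -1], [0, 0, 0, 0, -0.3, 0, -1], [0, 0, 0, 0, 0, 0, -1]]}}

```text
time: 18.38
position: [0.5217, 0.2551, 0.2192]
ee_rot: [-3.141, 0.056, 0.001]
ft_force: [-0.7, -0.8, -5.5]
finger_gap: 0.0121
```

Call:
{"op": "arm_command", "data": {"series": [[0, 0, 0, 0, 0, 0.5, -1], [0, 0, 0, 0, 0, 0.5, -1], [0, 0, 0, 0, 0, 0, -1], [0, 0, 0, 0, 0, 0, -1]]}}

```text
time: 18.72
position: [0.5215, 0.2527, 0.1891]
ee_rot: [3.14, -0.06, -0.003]
ft_force: [-0.2, 0.1, -4.7]
finger_gap: 0.0121
```

```bash
python3 -c "
from h import *
plan(.5208,.2617,.13,-2.2)
t=shot('top','pics/t6.png'); s=shot('scene','pics/s6.png')
a=cv2.resize(t[205:325,165:300],None,fx=4,fy=4,interpolation=cv2.INTER_CUBIC)
cv2.imwrite('pics/i.png',a)"
```

```text
at [0.5215 0.2527 0.1891] yaw -2.2 f [-0.2  0.1 -4.7] gap 0.0121 t 18.7 j [ 0.41  0.22  1.99 -0.    0.93  0.45]
  turn [ 0.01  0.02 -0.  ] shift [-0.04 -0.3   1.97]
```

View pics/i.png

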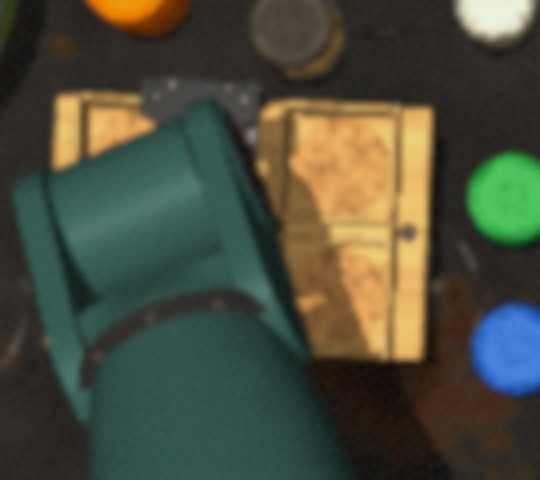

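```bash
python3 -c "
from h import *
t=cv2.imread('pics/t6.png'); c=hsv(t,(0,0,0),(179,255,110),(260,256,272,270)); (u,r)=cv2.minEnclosingCircle(c); print(u,r)
for p in (u,(266.6,262.85)): print(onz('top',p,.1425))
c=hsv(t,(10,60,60),(25,255,255),(228,225,285,300)); x,y,w,h=cv2.boundingRect(c); print(x,y,w,h)
print(onz('top',(x+w-.5,y+h/2),.1425), 'right edge should be hole -12mm in y')
plan(.5215,.2597,.13,-2.2)"
```

```text
(266.5, 263.0) 0.5001000165939331
[0.51835443 0.13090735]
[0.51877752 0.13062632]
228 229 57 71
[0.51404555 0.08007717] right edge should be hole -12mm in y
at [0.5226 0.2532 0.1904] yaw -2.2 f [-0.1 -0.6 -5.4] gap 0.0119 t 18.8 j [ 0.41  0.22  1.99 -0.    0.93  0.45]
  turn [-0.   -0.01 -0.  ] shift [-0.04 -0.21  2.01]
```

Call:
{"op": "arm_command", "data": {"series": [[0, 0, 0, -0.03, -0.13, 0.3, -1], [0, 0, 0, -0.03, -0.13, 0.4, -1], [0, 0, 0, 0, 0, 0.4, -1], [0, 0, 0, 0, 0, 0.3, -1], [0, 0, 0, 0, 0, 0.2, -1], [0, 0, 0, 0, 0, 0, -1], [0, 0, 0, 0, 0, 0, -1]]}}

```text
time: 19.4
position: [0.5206, 0.2613, 0.1412]
ee_rot: [3.141, -0.061, -0.001]
ft_force: [-0.1, 0.1, -4.4]
finger_gap: 0.0118
```

```bash
python3 -c "
from h import *
plan(.5199,.261,.1,-2.2)
t=shot('top','pics/t7.png')
c=hsv(t,(0,0,0),(179,255,120),(260,256,274,272)); m=cv2.moments(c); print(cv2.minEnclosingCircle(c)); 
z=bot.get_obs()['position'][2]-.0546+.008
r=t[258:272,259:275].astype(int).sum(2); w=np.clip(np.median(r)-60-r,0,None).astype(float); yy,xx=np.mgrid[258:272,259:275]; p=((w*xx).sum()/w.sum(),(w*yy).sum()/w.sum()); print(p,onz('top',p,z), 'pin -y .5161 .1388')
cv2.imwrite('pics/j.png',cv2.resize(t[245:285,245:295],None,fx=10,fy=10,interpolation=cv2.INTER_NEAREST))"
```

```text
at [0.5206 0.2613 0.1412] yaw -2.2 f [-0.1  0.1 -4.4] gap 0.0118 t 19.4 j [ 0.43  0.3   2.01 -0.    0.84  0.46]
  turn [ 0.01  0.01 -0.  ] shift [-0.02  0.01  1.37]
((271.5, 263.5), 7.648629188537598)
(np.float64(271.7732902033272), np.float64(264.5389402341343)) [0.51496718 0.11938201] pin -y .5161 .1388
```

View pics/j.png

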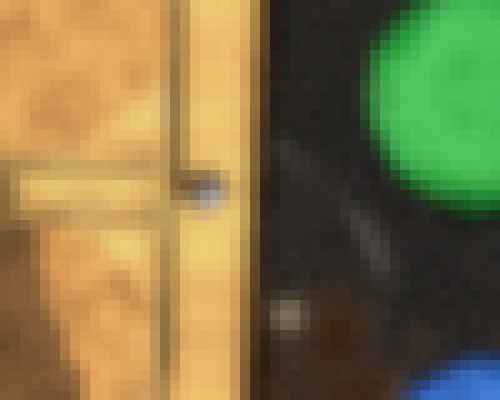

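```bash
python3 -c "
from h import *
print(onz('top',(264.7,263.5),.0946),onz('top',(264.7,263.5),.0866),'pin seen',onz('top',(265.3,263.8),.073), 'pin exp px',proj('top',[.5161,.1388,.075]))"
```

```text
[0.51802958 0.140002  ] [0.51820983 0.14067295] pin seen [0.51762953 0.14004224] pin exp px [265.66413116 264.30417258]
```

Call:
{"op": "arm_command", "data": {"series": [[0, 0, 0, -0.02, 0.01, 0.2, -1], [0, 0, 0, 0, 0, 0.2, -1], [0, 0, 0, 0, 0, 0.15, -1], [0, 0, 0, 0, 0, 0.1, -1], [0, 0, 0, 0, 0, 0, -1]]}}

```text
time: 19.87
position: [0.5196, 0.2609, 0.1212]
ee_rot: [3.14, -0.061, -0.002]
ft_force: [-0.6, 0.6, -6.3]
finger_gap: 0.0116
```

Call:
{"op": "arm_command", "data": {"series": [[0, 0, 0, 0, 0, 0.1, -1], [0, 0, 0, 0, 0, 0.1, -1], [0, 0, 0, 0, 0, 0.1, -1], [0, 0, 0, 0, 0, 0.1, -1], [0, 0, 0, 0, 0, 0, -1]]}}

```text
time: 20.28
position: [0.5199, 0.261, 0.1094]
ee_rot: [3.141, -0.061, -0.001]
ft_force: [-3.2, 1.7, -6.7]
finger_gap: 0.0116
```

Call:
{"op": "arm_command", "data": {"series": [[0, 0, 0, -0.02, -0.01, 0.1, -1], [0, 0, 0, 0, 0, 0.1, -1], [0, 0, 0, 0, 0, 0.1, -1], [0, 0, 0, 0, 0, 0.05, -1], [0, 0, 0, 0, 0, 0, -1]]}}

```text
time: 20.7
position: [0.5198, 0.2614, 0.0996]
ee_rot: [-3.141, 0.061, -0.0]
ft_force: [-1.1, 0.2, -6.6]
finger_gap: 0.0118
```

Call:
{"op": "arm_command", "data": {"series": [[0, 0, 0, 0, 0, 0.05, -1], [0, 0, 0, 0, 0, 0.03, -1], [0, 0, 0, 0, 0, 0, -1]]}}

```text
time: 20.95
position: [0.5199, 0.2615, 0.0995]
ee_rot: [3.141, -0.061, -0.001]
ft_force: [-18.1, -8.1, 36.4]
finger_gap: 0.0117
```

Call:
{"op": "arm_command", "data": {"series": [[0, 0, 0, 0, 0, -0.06, -1], [0, 0, 0, 0, 0, 0, 0], [0, 0, 0, 0, 0, 0, 0], [0, 0, 0, 0, 0, 0, 0], [0, 0, 0, 0, 0, 0, 0], [0, 0, 0, 0, 0, 0, 0], [0, 0, 0, 0, 0, -0.4, 0], [0, 0, 0, 0, 0, -0.8, 0], [0, 0, 0, 0, 0, -0.8, 0.5], [0, 0, 0, 0, 0, -0.8, 1], [0, 0, 0, 0, 0, -0.8, 1], [0, 0, 0, 0, 0, 0, 1]]}}

```text
time: 21.95
position: [0.5217, 0.2625, 0.2126]
ee_rot: [-3.138, 0.061, -0.009]
ft_force: [0.9, -0.6, 2.0]
finger_gap: 0.07
```

```bash
python3 -c "
from h import *
plan(.3996,.2645,.2,-9.8)"
```

```text
at [0.5217 0.2625 0.2126] yaw -2.2 f [ 0.9 -0.6  2. ] gap 0.0700 t 21.9 j [0.43 0.2  1.98 0.   0.96 0.46]
  turn [-0.04 -0.07  1.52] shift [-4.02  0.63  0.42]
```

Call:
{"op": "arm_command", "data": {"series": [[0, 0, 0.76, -0.5, 0.08, 0, -0.2], [0, 0, 0.76, -0.7, 0.1, 0, -0.2], [0, 0, 0, -0.7, 0.1, 0, -0.2], [0, 0, 0, -0.7, 0.1, 0, -0.2], [0, 0, 0, -0.7, 0.1, 0, -0.2], [0, 0, 0, -0.6, 0.1, 0, -0.2], [0, 0, 0, 0, 0, 0, -0.2], [0, 0, 0, 0, 0, 0, -0.2]]}}

```text
time: 22.62
position: [0.4012, 0.2609, 0.2075]
ee_rot: [-3.13, 0.267, -0.001]
ft_force: [-0.1, -0.3, -0.1]
finger_gap: 0.0369
```

```bash
python3 -c "
from h import *
plan(.3996,.2645,.089,-9.8)"
```

```text
at [0.4012 0.2609 0.2075] yaw -9.8 f [-0.1 -0.3 -0.1] gap 0.0369 t 22.6 j [ 0.53  0.03  2.18 -0.    0.93  0.7 ]
  turn [-0.   -0.01  0.01] shift [-0.07 -0.11  3.95]
```

Call:
{"op": "arm_command", "data": {"series": [[0, 0, 0, -0.07, -0.11, 0.5, -0.2], [0, 0, 0, 0, 0, 0.8, -0.2], [0, 0, 0, 0, 0, 0.8, -0.2], [0, 0, 0, 0, 0, 0.8, -0.2], [0, 0, 0, 0, 0, 0.6, -0.2], [0, 0, 0, 0, 0, 0.45, -0.2], [0, 0, 0, 0, 0, 0, -0.2], [0, 0, 0, 0, 0, 0, -1], [0, 0, 0, 0, 0, 0, -1], [0, 0, 0, 0, 0, 0, -1], [0, 0, 0, 0, 0, 0, -1], [0, 0, 0, 0, 0, 0, -1], [0, 0, 0, 0, 0, 0, -1]], "squeeze": 40}}

```text
time: 23.7
position: [0.3994, 0.2646, 0.0892]
ee_rot: [-3.13, 0.27, 0.002]
ft_force: [-8.3, 2.9, 7.5]
finger_gap: 0.0117
```

```bash
python3 -c "
from h import *
plan(.3996,.2645,.0894,-103);print(bot.get_obs()['moment'])"
```

```text
at [0.3994 0.2646 0.0892] yaw -9.9 f [-8.3  2.9  7.5] gap 0.0117 t 23.7 j [0.54 0.24 2.22 0.   0.68 0.71]
  turn [1.000e-02 1.000e-02 1.863e+01] shift [ 0.   -0.01 -0.01]
[ 0.69477655  1.64316051 -0.07155295]
```

Call:
{"op": "arm_command", "data": {"series": [[0, 0, 0.5, -0.02, 0, 0, -1], [0, 0, 1, 0, 0, 0, -1], [0, 0, 1, 0, 0, 0, -1], [0, 0, 1, 0, 0, 0, -1], [0, 0, 1, 0, 0, 0, -1], [0, 0, 1, 0, 0, 0, -1], [0, 0, 1, 0, 0, 0, -1], [0, 0, 1, 0, 0, 0, -1], [0, 0, 1, 0, 0, 0, -1], [0, 0, 1, 0, 0, 0, -1], [0, 0, 1, 0, 0, 0, -1], [0, 0, 1, 0, 0, 0, -1], [0, 0, 1, 0, 0, 0, -1], [0, 0, 1, 0, 0, 0, -1], [0, 0, 1, 0, 0, 0, -1], [0, 0, 1, 0, 0, 0, -1], [0, 0, 1, 0, 0, 0, -1], [0, 0, 0.5, 0, 0, 0, -1], [0, 0, 0, 0, 0, 0, -1]]}}

```text
time: 25.28
position: [0.3996, 0.264, 0.0891]
ee_rot: [2.124, -2.315, 0.002]
ft_force: [2.0, -7.2, 1.6]
finger_gap: 0.0118
```

```bash
python3 -c "
from h import *
plan(.3996,.2645,.0894,-103);print(bot.get_obs()['moment'])"
```

```text
at [0.3996 0.264  0.0891] yaw -94.9 f [ 2.  -7.2  1.6] gap 0.0118 t 25.3 j [ 0.54  0.24  2.22 -0.    0.68  2.19]
  turn [-0.01 -0.01  1.61] shift [-0.01  0.   -0.01]
[-1.66362434 -0.44463309  0.11063916]
```

Call:
{"op": "arm_command", "data": {"series": [[0, 0, 0.6, 0, 0, 0, -1], [0, 0, 0.6, 0, 0, 0, -1], [0, 0, 0, 0, 0, 0, -1]]}}

```text
time: 25.53
position: [0.3996, 0.2639, 0.0891]
ee_rot: [1.999, -2.423, 0.002]
ft_force: [2.4, -9.7, 2.3]
finger_gap: 0.0116
```

```bash
python3 -c "
from h import *
plan(.3996,.2645,.0894,-103);print(bot.get_obs()['moment'])"
```

```text
at [0.3996 0.2639 0.0891] yaw -100.9 f [ 2.4 -9.7  2.3] gap 0.0116 t 25.5 j [ 0.54  0.24  2.22 -0.    0.68  2.3 ]
  turn [-0.01 -0.01  0.41] shift [-0.02  0.   -0.01]
[-1.87174902 -0.38948944  0.0054259 ]
```

Call:
{"op": "arm_command", "data": {"series": [[0, 0, 0.4, 0, 0, 0, -1], [0, 0, 0.4, 0, 0, 0, -1], [0, 0, 0, 0, 0, 0, -1]]}}

```text
time: 25.78
position: [0.3995, 0.2639, 0.0891]
ee_rot: [1.915, -2.49, 0.002]
ft_force: [2.0, -9.7, 2.5]
finger_gap: 0.0117
```

```bash
python3 -c "
from h import *
plan(.3996,.2645,.0894,-103);print(bot.get_obs()['moment'])"
```

```text
at [0.3995 0.2639 0.0891] yaw -104.9 f [ 2.  -9.7  2.5] gap 0.0117 t 25.8 j [ 0.54  0.24  2.22 -0.    0.68  2.37]
  turn [-0.01 -0.01 -0.38] shift [-0.02  0.   -0.01]
[-2.08639581 -0.38161502  0.06258021]
```

Call:
{"op": "arm_command", "data": {"series": [[0, 0, 0.4, 0, 0, 0, -1], [0, 0, 0.4, 0, 0, 0, -1], [0, 0, 0, 0, 0, 0, -1]]}}

```text
time: 26.03
position: [0.3995, 0.2638, 0.0891]
ee_rot: [1.827, -2.555, 0.002]
ft_force: [1.5, -9.8, 4.9]
finger_gap: 0.0116
```

```bash
python3 -c "
from h import *
plan(.3996,.2645,.0894,-103);print(bot.get_obs()['moment'])
s=shot('scene','pics/s8.png'); cv2.imwrite('pics/k.png',cv2.resize(s[185:255,195:275],None,fx=7,fy=7,interpolation=cv2.INTER_CUBIC))"
```

```text
at [0.3995 0.2638 0.0891] yaw -108.9 f [ 1.5 -9.8  4.9] gap 0.0116 t 26.0 j [ 0.54  0.24  2.22 -0.    0.68  2.44]
  turn [-0.01 -0.01 -1.17] shift [-0.02  0.   -0.01]
[-2.15405489 -0.18611908  0.29052756]
```

View pics/k.png

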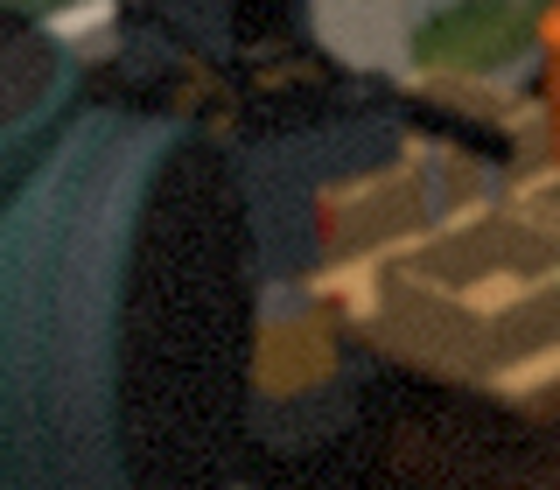

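Call:
{"op": "arm_command", "data": {"series": [[0, 0, -0.8, 0, 0, 0, -1], [0, 0, -0.8, 0, 0, 0, -1], [0, 0, -0.8, 0.02, 0, 0, -1], [0, 0, 0, 0, 0, 0, -1]]}}

```text
time: 26.42
position: [0.3995, 0.264, 0.0891]
ee_rot: [-2.089, 2.345, -0.0]
ft_force: [0.2, -0.5, 0.2]
finger_gap: 0.0115
```

```bash
python3 -c "
from h import *
plan(.3996,.2645,.0894,-97);print(bot.get_obs()['moment'])"
```

```text
at [0.3995 0.264  0.0891] yaw -96.6 f [ 0.2 -0.5  0.2] gap 0.0115 t 26.4 j [ 0.54  0.24  2.22 -0.    0.68  2.22]
  turn [-0.01  0.01  0.08] shift [-0.02 -0.   -0.01]
[-0.12066377  0.05822808  0.03412458]
```

Call:
{"op": "arm_command", "data": {"series": [[0, 0, 0, 0, 0, -0.2, -1], [0, 0, 0, 0, 0, -0.5, -1], [0, 0, 0, 0, 0, -0.8, -1], [0, 0, 0, 0, 0, -0.8, -1], [0, 0, 0, 0, 0, -0.8, -1], [0, 0, 0, 0, 0, -0.3, -1], [0, 0, 0.88, 0, 0, 0, -1], [0, 0, 0, 0.3, 0.3, 0, -1], [0, 0, 0, 0.7, -0.3, 0, -1], [0, 0, 0, 0.85, -0.3, 0, -1], [0, 0, 0, 0.85, -0.3, 0, -1], [0, 0, 0, 0.85, -0.3, 0, -1], [0, 0, 0, 0.85, -0.3, 0, -1], [0, 0, 0, 0.85, -0.3, 0, -1], [0, 0, 0, 0.85, -0.3, 0, -1], [0, 0, 0, 0.85, -0.3, 0, -1], [0, 0, 0, 0.85, -0.3, 0, -1], [0, 0, 0, 0.85, -0.3, 0, -1], [0, 0, 0, 0.85, -0.3, 0, -1], [0, 0, 0, 0, 0, 0, -1]]}}

```text
time: 28.08
position: [0.4315, -0.036, 0.19]
ee_rot: [1.991, -2.429, -0.0]
ft_force: [-0.1, 0.3, -0.5]
finger_gap: 0.0118
```

```bash
python3 -c "
from h import *
plan(.4612,-.0938,.09,-101)
t=shot('top','pics/t9.png'); cv2.imwrite('pics/l.png',cv2.resize(t[130:330,170:310],None,fx=4,fy=3,interpolation=cv2.INTER_CUBIC)) if 0 else cv2.imwrite('pics/l.png',cv2.resize(t[185:325,170:310],None,fx=4.2,fy=4.2,interpolation=cv2.INTER_CUBIC))"
```

```text
at [ 0.4315 -0.036   0.19  ] yaw -101.3 f [-0.1  0.3 -0.5] gap 0.0118 t 28.1 j [-0.14 -0.02  2.27 -0.    0.9   1.63]
  turn [ 0.01 -0.01 -0.06] shift [ 1.7  -1.34  3.33]
```

View pics/l.png

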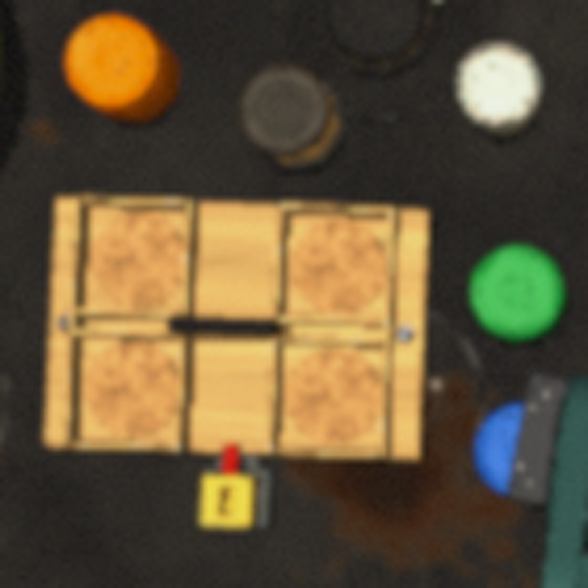

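Call:
{"op": "arm_command", "data": {"series": [[0, 0, 0, 0.43, -0.33, 0.3, -1], [0, 0, 0, 0.43, -0.34, 0.7, -1], [0, 0, 0, 0.42, -0.34, 0.8, -1], [0, 0, 0, 0.42, -0.33, 0.8, -1], [0, 0, 0, 0, 0, 0.5, -1], [0, 0, 0, 0, 0, 0.23, -1], [0, 0, 0, 0, 0, 0, -1], [0, 0, 0, 0, 0, 0, -1]]}}

```text
time: 28.8
position: [0.4611, -0.0902, 0.0908]
ee_rot: [1.995, -2.426, -0.001]
ft_force: [-0.7, -0.3, -0.1]
finger_gap: 0.0118
```

```bash
python3 -c "
from h import *
plan(.4612,-.0938,.0474,-101)"
```

```text
at [ 0.4611 -0.0902  0.0908] yaw -101.2 f [-0.7 -0.3 -0.1] gap 0.0118 t 28.8 j [-0.24  0.22  2.24  0.    0.68  1.52]
  turn [ 0.01  0.   -0.03] shift [ 0.12 -0.03  1.45]
```

Call:
{"op": "arm_command", "data": {"series": [[0, 0, 0, 0.12, -0.02, 0.2, -1], [0, 0, 0, 0, 0, 0.4, -1], [0, 0, 0, 0, 0, 0.2, -1], [0, 0, 0, 0, 0, 0.15, -1], [0, 0, 0, 0, 0, 0.15, -1], [0, 0, 0, 0, 0, 0, -1]]}}

```text
time: 29.3
position: [0.4613, -0.0945, 0.0572]
ee_rot: [1.994, -2.427, -0.001]
ft_force: [-0.7, -0.2, -0.9]
finger_gap: 0.0122
```

```bash
python3 -c "
from h import *
plan(.4612,-.0938,.0474,-101)"
```

```text
at [ 0.4613 -0.0945  0.0572] yaw -101.2 f [-0.7 -0.2 -0.9] gap 0.0122 t 29.3 j [-0.25  0.29  2.24  0.    0.61  1.51]
  turn [ 0.01  0.   -0.04] shift [-0.02  0.01  0.33]
```

Call:
{"op": "arm_command", "data": {"series": [[0, 0, 0, -0.02, 0, 0.15, -1], [0, 0, 0, 0, 0, 0.15, -1], [0, 0, 0, 0, 0, 0.02, -1], [0, 0, 0, 0, 0, 0, -1], [0, 0, 0, 0, 0, 0, 0], [0, 0, 0, 0, 0, 0, 0], [0, 0, 0, 0, 0, 0, 0], [0, 0, 0, 0, 0, 0, 0], [0, 0, 0, 0, 0, 0, 0], [0, 0, 0, 0, 0, -0.4, 0], [0, 0, 0, 0, 0, -0.8, 0.5], [0, 0, 0, 0, 0, -0.9, 1], [0, 0, 0, 0, 0, -0.9, 1], [0, 0, 0, 0, 0, -0.9, 1], [0, 0, 0, 0, 0, -0.9, 1], [0, 0, 0, 0, 0, -0.9, 1], [0, 0, 0, 0, 0, 0, 1]]}}

```text
time: 30.72
position: [0.4639, -0.0946, 0.2238]
ee_rot: [-1.991, 2.425, -0.009]
ft_force: [1.4, -0.5, 1.5]
finger_gap: 0.089
```

```bash
python3 -c "
from h import *
t=shot('top','pics/t10.png'); s=shot('scene','pics/s10.png')
c=hsv(t,(20,120,120),(35,255,255),(210,285,245,320)); print('cam',wrect(c,'top',.068))
c=hsv(t,(0,0,120),(179,90,255),(270,190,305,220)); m=cv2.moments(c); p=(m['m10']/m['m00'],m['m01']/m['m00']); print('tin',p,onz('top',p,.072), onz('top',cv2.minEnclosingCircle(c)[0],.072))
c=hsv(t,(0,0,45),(179,110,255),(222,195,255,228)); print('dark',cv2.minEnclosingCircle(c),cv2.boundingRect(c))
g=cv2.cvtColor(t,cv2.COLOR_BGR2GRAY); print(cv2.HoughCircles(cv2.resize(g[190:235,215:260],None,fx=4,fy=4),cv2.HOUGH_GRADIENT,1,60,param1=80,param2=12,minRadius=34,maxRadius=52))
cv2.imwrite('pics/m.png',cv2.resize(t[190:235,215:305],None,fx=8,fy=8,interpolation=cv2.INTER_NEAREST))
k=s[235:285,305:355]; cv2.imwrite('pics/m.png',np.vstack([cv2.imread('pics/m.png'),np.hstack([cv2.resize(k,(200,200)),np.zeros((200,520,3),np.uint8)])]))
plan(.67,.217,.2,8)"
```

```text
cam (array([0.40106006, 0.26312189]), 41.342350006103516, 41.119606018066406, 89.9037094116211)
tin (288.16458704693997, 204.65181224004752) [0.69302069 0.07285273] [0.69261007 0.07299715]
dark ((236.06080627441406, 216.36317443847656), 17.630996704101562) (222, 199, 31, 29)
None
at [ 0.462  -0.0941  0.2197] yaw -101.2 f [-0.3  0.2 -1.5] gap 0.0910 t 30.8 j [-0.25 -0.    2.18 -0.    0.96  1.52]
  turn [-1.000e-02 -2.000e-02 -2.184e+01] shift [ 8.31 -9.31  0.66]
```

View pics/m.png

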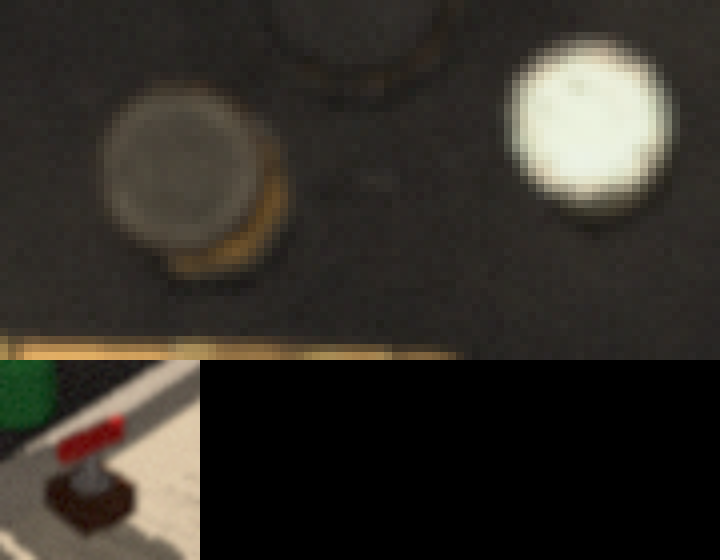

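Call:
{"op": "arm_command", "data": {"series": [[0, 0, -0.9, 0, 0, 0, 1], [0, 0, -0.9, 0, 0, 0, 1], [0, 0, 0, -0.8, -0.5, 0, 1], [0, 0, 0, -0.8, -0.5, 0, 1], [0, 0, 0, -0.8, -0.5, 0, 1], [0, 0, 0, -0.8, -0.5, 0, 1], [0, 0, 0, -0.8, -0.5, 0, 1], [0, 0, 0, -0.8, -0.5, 0, 1], [0, 0, 0, -0.8, -0.5, 0, 1], [0, 0, 0, -0.8, -0.5, 0, 1], [0, 0, 0, -0.8, -0.5, 0, 1], [0, 0, 0, -0.8, -0.5, 0, 1], [0, 0, 0, 0, 0, 0, 1]]}}

```text
time: 31.9
position: [0.6221, 0.1431, 0.217]
ee_rot: [2.18, -2.261, -0.002]
ft_force: [-0.2, -0.1, 0.0]
finger_gap: 0.0912
```

```bash
python3 -c "
from h import *
p=onz('top',(237.0,210.5),.086); print(p); plan(p[0],p[1],.044,-92.2)"
```

```text
[0.67411331 0.22265095]
at [0.6221 0.1431 0.217 ] yaw -92.1 f [-0.2 -0.1  0. ] gap 0.0912 t 31.9 j [0.19 0.28 1.86 0.   1.   1.8 ]
  turn [0.01 0.   0.02] shift [-2.72 -1.63  5.77]
```

Call:
{"op": "arm_command", "data": {"series": [[0, 0, 0, -0.68, -0.41, 0, 1], [0, 0, 0, -0.68, -0.41, 0, 1], [0, 0, 0, -0.68, -0.41, 0, 1], [0, 0, 0, -0.68, -0.41, 0.3, 1], [0, 0, 0, 0, 0, 0.8, 1], [0, 0, 0, 0, 0, 0.8, 1], [0, 0, 0, 0, 0, 0.4, 1], [0, 0, 0, 0, 0, 0, 1]]}}

```text
time: 32.57
position: [0.6706, 0.2187, 0.1455]
ee_rot: [2.174, -2.26, -0.005]
ft_force: [-0.1, 0.9, -0.4]
finger_gap: 0.0913
```

```bash
python3 -c "
from h import *
plan(.674,.2225,.044,-92.2)"
```

```text
at [0.6706 0.2187 0.1455] yaw -92.2 f [-0.1  0.9 -0.4] gap 0.0913 t 32.6 j [ 0.28  0.47  1.75 -0.    0.93  1.89]
  turn [ 0.07 -0.02 -0.  ] shift [-0.13 -0.11  3.38]
```

Call:
{"op": "arm_command", "data": {"series": [[0, 0, 0, -0.1, -0.09, 0.3, 1], [0, 0, 0, 0, 0, 0.7, 1], [0, 0, 0, 0, 0, 0.7, 1], [0, 0, 0, 0, 0, 0.7, 1], [0, 0, 0, 0, 0, 0.6, 1], [0, 0, 0, 0, 0, 0.35, 1], [0, 0, 0, 0, 0, 0, 1], [0, 0, 0, 0, 0, 0, -1], [0, 0, 0, 0, 0, 0, -1], [0, 0, 0, 0, 0, 0, -1], [0, 0, 0, 0, 0, 0, -1], [0, 0, 0, 0, 0, 0, -1], [0, 0, 0, 0, 0, 0, -1], [0, 0, 0, 0, 0, 0, -1], [0, 0, 0, 0, 0, 0, -1]], "squeeze": 25}}

```text
time: 33.82
position: [0.6767, 0.2228, 0.0507]
ee_rot: [-2.177, 2.263, -0.001]
ft_force: [-0.5, -0.3, 7.3]
finger_gap: 0.0659
```

```bash
python3 -c "
from h import *
plan(.5694,.3279,.22,-92.2)"
```

```text
at [0.6767 0.2228 0.0507] yaw -92.2 f [-0.5 -0.3  7.3] gap 0.0659 t 33.8 j [0.29 0.6  1.75 0.   0.79 1.89]
  turn [-0.02  0.01 -0.  ] shift [-3.36  3.71 -5.64]
```

Call:
{"op": "arm_command", "data": {"series": [[0, 0, 0, 0, 0, 0, -1], [0, 0, 0, 0, 0, 0, -1], [0, 0, 0, 0, 0, 0, -1]]}}

```text
time: 34.07
position: [0.6766, 0.2228, 0.0508]
ee_rot: [-2.177, 2.263, -0.001]
ft_force: [-2.0, 0.6, 7.6]
finger_gap: 0.0654
```

Call:
{"op": "arm_command", "data": {"series": [[0, 0, 0, 0, 0, -0.1, -1], [0, 0, 0, 0, 0, -0.2, -1], [0, 0, 0, 0, 0, -0.2, -1], [0, 0, 0, 0, 0, 0, -1]]}}

```text
time: 34.4
position: [0.6766, 0.2227, 0.066]
ee_rot: [-2.177, 2.263, -0.001]
ft_force: [0.2, 0.1, -3.4]
finger_gap: 0.0654
```

```bash
python3 -c "
from h import *
plan(.5694,.3279,.22,-92.2)"
```

```text
at [0.6766 0.2227 0.066 ] yaw -92.2 f [ 0.2  0.1 -3.4] gap 0.0654 t 34.4 j [ 0.29  0.58  1.75 -0.    0.81  1.89]
  turn [-0.02  0.01 -0.  ] shift [-3.37  3.7  -5.13]
```

Call:
{"op": "arm_command", "data": {"series": [[0, 0, 0, 0, 0, -0.5, -1], [0, 0, 0, 0, 0, -0.8, -1], [0, 0, 0, 0, 0, -0.8, -1], [0, 0, 0, 0, 0, -0.8, -1], [0, 0, 0, 0, 0, -0.8, -1], [0, 0, 0, 0, 0, -0.4, -1], [0, 0, 0, -0.3, 0.3, 0, -1], [0, 0, 0, -0.5, 0.55, 0, -1], [0, 0, 0, -0.6, 0.65, 0, -1], [0, 0, 0, -0.6, 0.65, 0, -1], [0, 0, 0, -0.6, 0.65, 0, -1], [0, 0, 0, -0.47, 0.55, 0, -1], [0, 0, 0, -0.3, 0.35, 0, -1], [0, 0, 0, 0, 0, 0, -1], [0, 0, 0, 0, 0, 0, -1]]}}

```text
time: 35.65
position: [0.5683, 0.3281, 0.187]
ee_rot: [2.179, -2.262, -0.0]
ft_force: [0.2, -0.5, -2.5]
finger_gap: 0.0655
```

```bash
python3 -c "
from h import *
plan(.5694,.3279,.11,-92.2)"
```

```text
at [0.5683 0.3281 0.187 ] yaw -92.1 f [ 0.2 -0.5 -2.5] gap 0.0655 t 35.6 j [ 0.49  0.34  1.84 -0.    0.96  2.1 ]
  turn [ 0.01 -0.01  0.01] shift [ 0.01 -0.04  2.57]
```

Call:
{"op": "arm_command", "data": {"series": [[0, 0, 0, 0, -0.1, 0.3, -1], [0, 0, 0, 0, 0, 0.5, -1], [0, 0, 0, 0, 0, 0.5, -1], [0, 0, 0, 0, 0, 0.5, -1], [0, 0, 0, 0, 0, 0.3, -1], [0, 0, 0, 0, 0, 0.2, -1], [0, 0, 0, 0, 0, 0, -1]]}}

```text
time: 36.23
position: [0.5712, 0.3272, 0.1165]
ee_rot: [2.176, -2.262, -0.001]
ft_force: [-0.5, 0.2, -2.3]
finger_gap: 0.0653
```

```bash
python3 -c "
from h import *
plan(.5712,.3279,.1037,-92.2)"
```

```text
at [0.5712 0.3272 0.1165] yaw -92.2 f [-0.5  0.2 -2.3] gap 0.0653 t 36.2 j [0.48 0.44 1.86 0.   0.85 2.09]
  turn [ 0.03 -0.01 -0.  ] shift [-0.02  0.    0.43]
```

Call:
{"op": "arm_command", "data": {"series": [[0, 0, 0, 0, 0, 0.15, -1], [0, 0, 0, 0, 0, 0.15, -1], [0, 0, 0, 0, 0, 0.08, -1], [0, 0, 0, 0, 0, 0, -1]]}}

```text
time: 36.57
position: [0.5718, 0.3277, 0.1069]
ee_rot: [2.178, -2.264, -0.0]
ft_force: [0.7, 0.1, -2.6]
finger_gap: 0.0657
```

Call:
{"op": "arm_command", "data": {"series": [[0, 0, 0, 0, 0, 0.06, -1], [0, 0, 0, 0, 0, 0.04, -1], [0, 0, 0, 0, 0, 0, -1]]}}

```text
time: 36.82
position: [0.5719, 0.3277, 0.1041]
ee_rot: [-2.178, 2.264, 0.0]
ft_force: [1.0, 0.4, -2.9]
finger_gap: 0.0656
```

Call:
{"op": "arm_command", "data": {"series": [[0, 0, 0, 0, 0, 0.05, -1], [0, 0, 0, 0, 0, 0, -1]]}}

```text
time: 36.98
position: [0.5721, 0.3278, 0.1037]
ee_rot: [2.178, -2.264, 0.0]
ft_force: [-6.0, -4.0, 9.9]
finger_gap: 0.0656
```

Call:
{"op": "arm_command", "data": {"series": [[0, 0, 0, 0, 0, -0.02, 1], [0, 0, 0, 0, 0, 0, 1], [0, 0, 0, 0, 0, 0, 1], [0, 0, 0, 0, 0, 0, 1], [0, 0, 0, 0, 0, 0, 1], [0, 0, 0, 0, 0, -0.3, 1], [0, 0, 0, 0, 0, -0.8, 1], [0, 0, 0, 0, 0, -0.9, 1], [0, 0, 0, 0, 0, -0.9, 1], [0, 0, 0, 0, 0, -0.9, 1], [0, 0, 0, 0.5, -0.2, 0, 1], [0, 0, 0, 0.8, -0.2, 0, 1], [0, 0, 0, 0.8, -0.2, 0, 1], [0, 0, 0, 0.8, -0.2, 0, 1], [0, 0, 0, 0, 0, 0, 1]]}}

```text
time: 38.23
position: [0.5931, 0.2365, 0.2176]
ee_rot: [2.176, -2.266, 0.001]
ft_force: [0.0, -0.8, 0.0]
finger_gap: 0.0914
```

```bash
python3 -c "
from h import *
t=shot('top','pics/t11.png')
c=hsv(t,(0,0,120),(179,90,255),(250,170,325,235)); m=cv2.moments(c); p=(m['m10']/m['m00'],m['m01']/m['m00']); print('tin',p,cv2.boundingRect(c),onz('top',p,.072))
p=onz('top',p,.072); plan(p[0],p[1],.046,-92.2)"
```

```text
tin (320.0, 202.0) (316, 170, 9, 65) [ 0.70082517 -0.02164089]
at [0.5929 0.2381 0.2176] yaw -92.3 f [ 1.   0.1 -0.1] gap 0.0912 t 38.3 j [ 0.35  0.28  1.86 -0.    1.    1.96]
  turn [-0.   -0.   -0.03] shift [ 8.51 -3.93  5.72]
```

```bash
python3 -c "
from h import *
t=cv2.imread('pics/t11.png')
c=hsv(t,(0,0,120),(179,90,255),(255,178,313,240)); m=cv2.moments(c); p=(m['m10']/m['m00'],m['m01']/m['m00']); print('tin',p,cv2.boundingRect(c),onz('top',p,.072))
p=onz('top',p,.072); plan(p[0],p[1],.046,-92.2)"
```

```text
tin (288.1532016756433, 204.67983243566724) (279, 195, 20, 20) [0.69293711 0.07288644]
at [0.5929 0.2381 0.2176] yaw -92.3 f [ 1.   0.1 -0.1] gap 0.0912 t 38.3 j [ 0.35  0.28  1.86 -0.    1.    1.96]
  turn [-0.   -0.   -0.03] shift [ 5.37 -3.54  5.72]
```

Call:
{"op": "arm_command", "data": {"series": [[0, 0, 0, 0.5, -0.3, 0, 1], [0, 0, 0, 0.7, -0.46, 0, 1], [0, 0, 0, 0.7, -0.46, 0, 1], [0, 0, 0, 0.7, -0.46, 0, 1], [0, 0, 0, 0.7, -0.46, 0, 1], [0, 0, 0, 0.7, -0.46, 0, 1], [0, 0, 0, 0.7, -0.46, 0.3, 1], [0, 0, 0, 0.67, -0.46, 0.6, 1], [0, 0, 0, 0, 0, 0.8, 1], [0, 0, 0, 0, 0, 0.6, 1], [0, 0, 0, 0, 0, 0.3, 1], [0, 0, 0, 0, 0, 0, 1], [0, 0, 0, 0, 0, 0, 1]]}}

```text
time: 39.37
position: [0.6919, 0.0754, 0.1396]
ee_rot: [2.179, -2.263, -0.0]
ft_force: [0.7, 1.0, 0.4]
finger_gap: 0.0912
```

```bash
python3 -c "
from h import *
plan(.6928,.0728,.046,-92.2)"
```

```text
at [0.6919 0.0754 0.1396] yaw -92.2 f [0.7 1.  0.4] gap 0.0912 t 39.4 j [0.08 0.46 1.77 0.   0.91 1.68]
  turn [0.   0.   0.01] shift [ 0.09 -0.03  3.12]
```

Call:
{"op": "arm_command", "data": {"series": [[0, 0, 0, 0.09, -0.03, 0.3, 1], [0, 0, 0, 0, 0, 0.7, 1], [0, 0, 0, 0, 0, 0.7, 1], [0, 0, 0, 0, 0, 0.7, 1], [0, 0, 0, 0, 0, 0.5, 1], [0, 0, 0, 0, 0, 0.22, 1], [0, 0, 0, 0, 0, 0, 1], [0, 0, 0, 0, 0, 0, 1]]}}

```text
time: 40.03
position: [0.6931, 0.0721, 0.0463]
ee_rot: [-2.178, 2.263, -0.001]
ft_force: [0.2, -0.3, 0.1]
finger_gap: 0.091
```

```bash
python3 -c "
from h import *
plan(.6928,.0728,.046,-92.2)"
```

```text
at [0.6931 0.0721 0.0463] yaw -92.2 f [ 0.2 -0.3  0.1] gap 0.0910 t 40.0 j [0.07 0.59 1.78 0.   0.77 1.68]
  turn [-0.01  0.   -0.  ] shift [-0.02  0.01  0.01]
```

Call:
{"op": "arm_command", "data": {"series": [[0, 0, 0, 0, 0, 0, -1], [0, 0, 0, 0, 0, 0, -1], [0, 0, 0, 0, 0, 0, -1], [0, 0, 0, 0, 0, 0, -1], [0, 0, 0, 0, 0, 0, -1], [0, 0, 0, 0, 0, 0, -1], [0, 0, 0, 0, 0, 0, -1], [0, 0, 0, 0, 0, 0, -1], [0, 0, 0, 0, 0, 0, -1], [0, 0, 0, 0, 0, 0, -1], [0, 0, 0, 0, 0, 0, -1]], "squeeze": 20}}

```text
time: 40.95
position: [0.6928, 0.0721, 0.046]
ee_rot: [-2.178, 2.264, -0.0]
ft_force: [-2.3, -0.1, 5.5]
finger_gap: 0.057
```

```bash
python3 -c "
from h import *
plan(.564,.186,.19,-92.2)"
```

```text
at [0.6928 0.0721 0.046 ] yaw -92.2 f [-2.3 -0.1  5.5] gap 0.0570 t 41.0 j [0.07 0.59 1.78 0.   0.77 1.68]
  turn [-0.  0. -0.] shift [-3.63  4.44 -4.8 ]
```

Call:
{"op": "arm_command", "data": {"series": [[0, 0, 0, 0, 0, -0.3, -1], [0, 0, 0, 0, 0, -0.7, -1], [0, 0, 0, 0, 0, -0.8, -1], [0, 0, 0, 0, 0, -0.8, -1], [0, 0, 0, 0, 0, -0.8, -1], [0, 0, 0, 0, 0, -0.8, -1], [0, 0, 0, 0, 0, -0.6, -1], [0, 0, 0, -0.23, 0.28, 0, -1], [0, 0, 0, -0.5, 0.61, 0, -1], [0, 0, 0, -0.55, 0.67, 0, -1], [0, 0, 0, -0.55, 0.67, 0, -1], [0, 0, 0, -0.55, 0.67, 0, -1], [0, 0, 0, -0.55, 0.67, 0, -1], [0, 0, 0, -0.45, 0.55, 0, -1], [0, 0, 0, -0.25, 0.3, 0, -1], [0, 0, 0, 0, 0, 0, -1], [0, 0, 0, 0, 0, 0, -1]]}}

```text
time: 42.37
position: [0.564, 0.1862, 0.1893]
ee_rot: [2.179, -2.263, -0.0]
ft_force: [0.4, 0.1, -2.1]
finger_gap: 0.0568
```

```bash
python3 -c "
from h import *
plan(.564,.186,.112,-92.2)"
```

```text
at [0.564  0.1862 0.1893] yaw -92.2 f [ 0.4  0.1 -2.1] gap 0.0568 t 42.4 j [ 0.28  0.25  1.97 -0.    0.93  1.89]
  turn [ 0.   -0.    0.01] shift [0.01 0.   2.58]
```

Floor contact is expected at TCP z = 0.053 + 0.046 = 0.099.

Call:
{"op": "arm_command", "data": {"series": [[0, 0, 0, 0, 0, 0.3, -1], [0, 0, 0, 0, 0, 0.6, -1], [0, 0, 0, 0, 0, 0.6, -1], [0, 0, 0, 0, 0, 0.6, -1], [0, 0, 0, 0, 0, 0.4, -1], [0, 0, 0, 0, 0, 0.2, -1], [0, 0, 0, 0, 0, 0.15, -1], [0, 0, 0, 0, 0, 0.05, -1], [0, 0, 0, 0, 0, 0, -1]]}}

```text
time: 43.12
position: [0.5647, 0.1859, 0.1028]
ee_rot: [-2.178, 2.264, -0.0]
ft_force: [0.6, -1.0, -1.6]
finger_gap: 0.0567
```

```bash
python3 -c "
from h import *
plan(.564,.186,.099,-92.2)"
```

```text
at [0.5647 0.1859 0.1028] yaw -92.2 f [ 0.6 -1.  -1.6] gap 0.0567 t 43.1 j [0.28 0.37 1.99 0.   0.78 1.89]
  turn [-0.  0. -0.] shift [-0.    0.02  0.13]
```

Call:
{"op": "arm_command", "data": {"series": [[0, 0, 0, 0, 0, 0.07, -1], [0, 0, 0, 0, 0, 0.05, -1], [0, 0, 0, 0, 0, 0, -1]]}}

```text
time: 43.37
position: [0.5644, 0.1861, 0.0992]
ee_rot: [-2.178, 2.263, -0.0]
ft_force: [0.1, -0.7, -2.2]
finger_gap: 0.0569
```

Call:
{"op": "arm_command", "data": {"series": [[0, 0, 0, 0, 0, 0.02, -1], [0, 0, 0, 0, 0, 0, -1]]}}

```text
time: 43.53
position: [0.5645, 0.1861, 0.0989]
ee_rot: [-2.178, 2.264, -0.0]
ft_force: [-2.6, 0.0, 3.2]
finger_gap: 0.0567
```

Touched the floor; release, rise and move away toward the robot's right.

Call:
{"op": "arm_command", "data": {"series": [[0, 0, 0, 0, 0, 0, 1], [0, 0, 0, 0, 0, 0, 1], [0, 0, 0, 0, 0, 0, 1], [0, 0, 0, 0, 0, 0, 1], [0, 0, 0, 0, 0, 0, 1], [0, 0, 0, 0, 0, -0.3, 1], [0, 0, 0, 0, 0, -0.7, 1], [0, 0, 0, 0, 0, -0.8, 1], [0, 0, 0, 0, 0, -0.8, 1], [0, 0, 0, 0, 0, -0.8, 1], [0, 0, 0, 0, 0, -0.6, 1], [0, 0, 0, 0.5, 0, 0, 1], [0, 0, 0, 0.8, 0, 0, 1], [0, 0, 0, 0.8, 0, 0, 1], [0, 0, 0, 0.8, 0, 0, 1], [0, 0, 0, 0.8, 0, 0, 1], [0, 0, 0, 0.8, 0, 0, 1], [0, 0, 0, 0.8, 0, 0, 1], [0, 0, 0, 0.6, 0, 0, 1], [0, 0, 0, 0, 0, 0, 1]]}}

```text
time: 45.2
position: [0.5569, 0.0063, 0.2182]
ee_rot: [2.175, -2.266, -0.0]
ft_force: [-0.0, 0.1, 0.7]
finger_gap: 0.0913
```

```bash
python3 -c "
from h import *
t=shot('top','pics/t12.png'); s=shot('scene','pics/s12.png')
a=cv2.resize(t[140:325,85:365],None,fx=2.8,fy=2.8,interpolation=cv2.INTER_CUBIC)[:,:784]
cv2.imwrite('pics/n.png',a)
b=cv2.resize(s[160:300,195:365],None,fx=4,fy=4,interpolation=cv2.INTER_CUBIC); cv2.imwrite('pics/o.png',b)
plan(.5,0,.2,-92)"
```

```text
at [0.5572 0.0085 0.2183] yaw -92.3 f [ 0.5 -0.5  0. ] gap 0.0913 t 45.3 j [-0.03  0.15  2.02  0.    0.97  1.58]
  turn [ 0.    0.   -0.06] shift [0.35 1.89 0.61]
```

View pics/n.png

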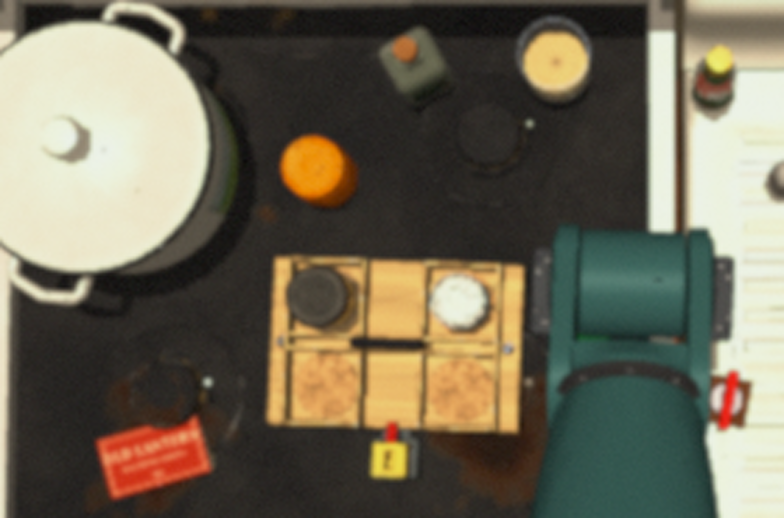

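View pics/o.png

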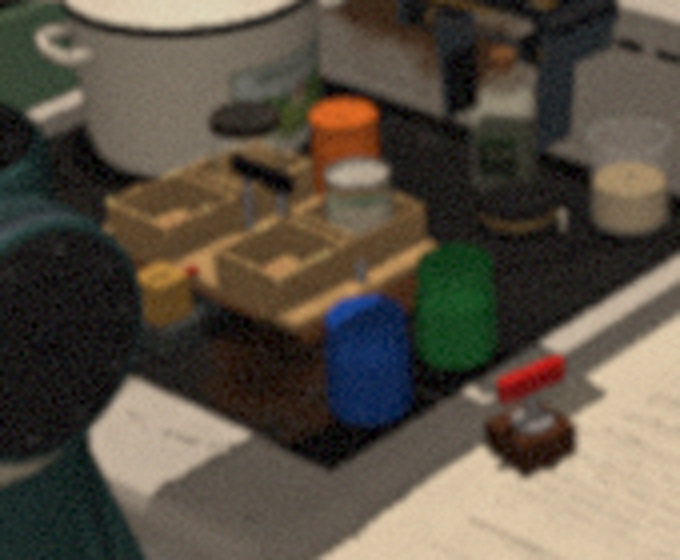

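```bash
python3 -c "
from h import *
for f in('top0','t12'):
    t=cv2.imread('pics/%s.png'%f)
    print(f,'cam',rect(hsv(t,(20,80,80),(35,255,255),(205,285,245,325)))[3].tolist())
    c=hsv(t,(0,150,90),(6,255,255),(210,280,245,305)); m=cv2.moments(c); print(' finger px',m['m10']/m['m00'],m['m01']/m['m00'])
    for n,b,lo,hi in(('green',(280,240,305,268),(40,100,60),(80,255,255)),('matches',(110,280,170,325),(0,120,100),(8,255,255)),('orange',(180,185,215,216),(8,150,120),(20,255,255))):
        try: print(' ',n,rect(hsv(t,lo,hi,b))[0])
        except Exception: print(' ',n,'hidden')
bot.close_job()"
```

```text
top0 cam [[215.0880126953125, 297.7350769042969], [230.48028564453125, 295.8110656738281], [232.296630859375, 310.3418273925781], [216.90435791015625, 312.2658386230469]]
 finger px 222.39837398373982 293.4146341463415
  green [292.5 254.5]
  matches [139.42308044 302.38458252]
  orange [196.50001526 199.5       ]
t12 cam [[216.5, 296.5], [231.5, 296.5], [231.5, 311.5], [216.5, 311.5]]
 finger px 224.58666666666664 293.88
  green [296.5 260.5]
  matches [139.38078308 302.39611816]
  orange [196.50001526 199.5       ]
the job is handed in; nothing more can be done
```

The jar stand is back together and the job is handed in, at about 45 s of the 210 s allowed. The interface gave no verdict.

**What I did**
- I took the key from its block and turned the lock anticlockwise until the latch was clear of the tray's place. The key stayed in the lock while I set the tray over both pins, down to contact with the deck.
- I then turned the key clockwise until the moment rose to 0.29 N m, which I took as the stop, backed off into the play and put the key back in its block.
- The red and white jars are absent from this start, so only the dark jar and the tin were out. They now stand in the two pockets farther from the lock.

**Last checks**
- **Tray and latch:** the final pictures show both pins in their holes and the latch finger over the tray's edge.
- **Key, jar and tin:** the key is upright in its block, and the dark jar and tin are upright in separate pockets.
- **Other things:** the match box and the orange look-alike read as unmoved. I did not measure the mug, salt shaker, pepper mill, glass or pad at the end.

**Checks that disagreed or were weak**
- **Latch angle:** the final camera fit puts the cam about 2° short of square with the stand. That is within the pixel error, so the 0.29 N m rise is the main evidence for the stop.
- **Green look-alike:** its last reading differed by about 7 pixels because the arm hid part of it. In the side view it was standing in its place.
- **Dark jar grip:** the gripper stopped about 7 mm higher than planned, with a 7 N push, but it held the jar firmly and set it down normally.

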